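# Tilt a pile of wear pads into their lipped holder

## Robot

A 6-joint arm with a two-finger parallel gripper is mounted at the origin on the work surface. World frame = base frame: x ahead of the robot, y to its left, z up, the work surface at z = 0. Lengths are in m, angles in rad, forces in N, time in s.
With the tool pointing down it reaches from about 0.325 to 0.775 m from the base axis. Payload 5.5 kg.
Tool frame: the origin (TCP) lies midway between the tips of the shut fingers; the grasp point (between the pads) lies 19 mm behind it; y points along the fingers, z is the direction in which the jaws open and shut, and the axes are right-handed (so a half turn about y gives the same grasp; the last joint's range is limited). The gripper opens to 85 mm and grips with 20 to 120 N. Pads are 22 mm wide; open, the fingers measure 114 mm over their backs; the gripper's body (76 mm by 85 mm) begins 54 mm behind the grasp point. The pads swing forward as they close: fully open they stand 13 mm farther back than shut.
Start: joints at [1.275, 0.091, 1.231, -0, 1.82, -0.057], TCP at [0.142, 0.583, 0.231] pointing down, gripper open.
Joint ranges: [-2.87, 2.87], [-0.86, 2.18], [0.17, 2.46], [-1.51, 4.65], [0.06, 2.69], [-2.65, 2.65]. Speed limits (rad/s): [2.57, 2.57, 3.01, 3.14, 3.14, 3.14].

## Interface

Orientations are given as [roll, pitch, yaw] about the fixed x, y, z axes, in that order (R = Rz(yaw) Ry(pitch) Rx(roll)).
In Python, from cell import r, cams, order gives the robot as it stands.
- The arm moves only by the tool send_rows, never from a script. Its argument "targets" is a list that holds one entry, the list of rows, each a list of 7 numbers: the shift along the world's x, y, z in units of 40 mm (1.0 is 40 mm), then the turn, a rotation vector about the world's x, y, z in degrees, then the gripper command: -1 is shut, 1 is fully open, values between are in proportion. In form: [[[tx, ty, tz, ax, ay, az, jaw], ...]]. A call has 1 to 20 rows; each row shifts and turns the commanded pose from where the row before left it; what a row does not reach is not made up. A row lasts 1/12 s, in which the tool goes at most 41.7 mm and 7.16 degrees, less where a joint would pass 70% of its speed; a pose out of reach is approached as far as the arm can. A call is refused whole if a number of a shift passes 1 or a number of a turn 7.16, either way. A call with a gripper value outside its range is refused whole. The fingers move at their own pace and stop on an object; "newtons" is the grip in N (left out, the last holds). Time passes only in rows, so rows that do not move let the fingers close. It gives the time, the measured TCP pose, the force and the opening at its end, in the units of the state.
- r.state(): the state, without advancing time (a new reading comes with each control period).
- cams.camera(name): name is "side" or "top" or "wrist"; returns a dict with "image" (420x560x3 uint8, blue, green, red), "camera_matrix" (3x3 intrinsics, pixels), "pose" (4x4, takes a point from camera to world coordinates). Camera axes: x right, y up, looking along -z (the intrinsics and any distortion apply to the point x, -y, -z); pixel columns grow to the right and rows downward; lengths in m; the calibration is good to about 2 mm. A picture is of the moment at which its call begins. There is no depth.
- order.close_job(): hands the job in, once; it reports no verdict.
The state is a dict: "time_s": time; "q": joint angles; "qd": joint speeds; "joint_torque": joint torques, N m; "position": TCP position; "tcp_rot": TCP orientation; "force": force on the tool from outside, world axes, zero at the start; "torque": the same for the moment, N m; "opening": finger opening in m.
Only numpy, scipy, OpenCV 4.12 (cv2) and the standard library are available. Lean on these libraries where they do the work, as an engineer would, in place of code of your own. Each camera call takes 0.05 s, during which the arm holds its last target.

## Task

Take all four nylon wear pads out of the rack together as one pile and load them into the blue holder: tilt the pile so that the toes go in first and slide under the white lip, then lower the other end until all the pads stand upright and fully home on the floor of the holder. Do not force them. Let go of them, and leave the other things on the bench where they are.

Things in the scene. Friction and masses are not known exactly. Their poses are not given: they have to be found in the camera images.
- pad0: Orange nylon wear pad 1 of 4 (counted from rack -y to +y), standing on edge, about 50 g, 10 mm thick (y), 60 high. Underside x -38 to +38, including a toe 8 mm long, 10 high at the -x end; above the toe the body spans x -30 to +38. Origin: centre of the underside. x lengthwise, toe at -x; z up.
- pad1: Yellow nylon wear pad 2 of 4 (counted from rack -y to +y), standing on edge, about 50 g, 10 mm thick (y), 60 high. Underside x -38 to +38, including a toe 8 mm long, 10 high at the -x end; above the toe the body spans x -30 to +38. Origin: centre of the underside. x lengthwise, toe at -x; z up.
- pad2: Orange nylon wear pad 3 of 4 (counted from rack -y to +y), standing on edge, about 50 g, 10 mm thick (y), 60 high. Underside x -38 to +38, including a toe 8 mm long, 10 high at the -x end; above the toe the body spans x -30 to +38. Origin: centre of the underside. x lengthwise, toe at -x; z up.
- pad3: Yellow nylon wear pad 4 of 4 (counted from rack -y to +y), standing on edge, about 50 g, 10 mm thick (y), 60 high. Underside x -38 to +38, including a toe 8 mm long, 10 high at the -x end; above the toe the body spans x -30 to +38. Origin: centre of the underside. x lengthwise, toe at -x; z up.
- rack: Low fixed aluminium rack, 100 x 62 mm; the 4 pads stand in it on edge as a pile about 41 mm thick along its y, toes to its -x, out of line by up to 2 mm. Origin: centre of its underside; pads stand at z = 6. Side strips rise to z = 18 (outer faces y = +-27), end strips to z = 14. Axes as the pads'.
- holder: Grey base plate 130 x 96 x 3 mm of the pad holder, fixed. Origin: centre of its underside. A blue open box with a white lip is clamped on it, square to it but off the middle by an unknown amount, up to 10 mm in x and 9 mm in y (find it by eye or touch); it does not give. Pads at home: the base's axes, toes at -x, underside at z = 6.
- holder_toe_end (a point): Top middle of the base's -x edge (x -65). Blue box on the base: floor z 6; inside 79 x 43 mm; walls 5; rims: sides z 30, +x end 26, -x (toe) end 25. White lip (z 21 to 25) on the toe end overhangs the inside 5.5 mm; mouth 73.5 long, so no straight way down: heel up 25 to 30 degrees, toes in and under the lip to the wall, then heel down.
- sprocket: Bystander, leave alone: gold chain sprocket lying flat, 93 mm across, 20 mm high. Origin: centre of its underside.
- shackle: Bystander, leave alone: steel bow shackle with a red pin, lying, 65 x 52 mm, 12 mm high. Origin: centre of its underside.
- worn_pad: Bystander, leave alone: worn black flat pad 76 x 60 x 10 mm, lying flat, not part of the set. Origin: centre of its underside.
- tape: Bystander, leave alone: orange tape roll 90 mm across, 25 mm high. Origin: centre of its underside.
- spanner: Bystander, leave alone: steel spanner about 170 mm long lying flat along its x. Origin on its underside.
- grease: Bystander, leave alone: grease jar 64 mm across, 75 mm high. Origin: centre of its underside.

How it is judged:
On the way:
1. all four pads are lifted clear together, as one pile (each at least 50 mm above the bench) (height (world z) of each of pad0, pad1, pad2, pad3 above 0.05 m), for 0.2 s.
At the end, for the whole second after the job is handed in: All four pads rest on the holder's inner floor (origins 4.5 to 9 mm above the holder's underside, within 13.5 mm of its centre along its length and 27 mm across), upright within 0.25 rad, still and released (z of pad0 in the frame of holder between 0.0045 and 0.009 m and x of pad0 in the frame of holder between -0.0135 and 0.0135 m and y of pad0 in the frame of holder between -0.027 and 0.027 m and angle between each of pad0, pad1, pad2, pad3's own z axis and vertical below 0.25 rad and linear speed of each of pad0, pad1, pad2, pad3 below 0.02 m/s and z of pad1 in the frame of holder between 0.0045 and 0.009 m and x of pad1 in the frame of holder between -0.0135 and 0.0135 m and y of pad1 in the frame of holder between -0.027 and 0.027 m and z of pad2 in the frame of holder between 0.0045 and 0.009 m and x of pad2 in the frame of holder between -0.0135 and 0.0135 m and y of pad2 in the frame of holder between -0.027 and 0.027 m and z of pad3 in the frame of holder between 0.0045 and 0.009 m and x of pad3 in the frame of holder between -0.0135 and 0.0135 m and y of pad3 in the frame of holder between -0.027 and 0.027 m); the robot touches nothing.
It fails at once if a bystander (sprocket, shackle, worn pad, tape, spanner or grease jar) is moved more than 30 mm (distance of any of sprocket, shackle, worn_pad, tape, spanner, grease from where it was at the start of the episode above 0.03 m).
It fails at once if the pads are forced: the holder is pressed with more than 60 N (contact force between holder and anything else above 60 N).
It also fails if it takes over 72 s, if anything falls off the work surface, if the arm or the gripper's body presses on something with over 40 N, if the wrist force passes 120 N, or if a joint passes its speed limit or range.

## Working session

There is one attempt and no reset: what is moved stays moved. The work goes in short steps, Python scripts to look and compute and a tool call to move; the robot and the scene stay as the last step left them, time stands still between calls to the robot, and variables do not carry over. Pictures are saved under pics/ and viewed, and the job is handed in when it is done.

Besides the shell and the picture viewer there is one more tool, called after "Call:" as name(argument=value, ...), one argument or row to a line, values as JSON. send_rows: Moves the arm, as the interface text tells. Its arguments: {"type":"object","properties":{"targets":{"type":"array"},"newtons":{"type":"number"}},"required":["targets"]}

```bash
ls; mkdir -p pics
python3 - <<'E'
from cell import r,cams,order
import cv2,numpy as np
for n in ['side','top','wrist']:
    c=cams.camera(n); cv2.imwrite(f'pics/{n}0.png',c['image'])
    np.savez(f'{n}0.npz',**c)
    print(n,c['camera_matrix'].round(2).tolist(),c['pose'].round(4).tolist(),[k for k in c])
print(r.state())
E
```

```text
pics
side [[500.68, 0.0, 273.54], [0.0, 500.68, 213.62], [0.0, 0.0, 1.0]] [[0.9968, 0.038, -0.0709, 0.454], [-0.0797, 0.5839, -0.8079, -1.2768], [0.0107, 0.8109, 0.585, 0.9644], [0.0, 0.0, 0.0, 1.0]] ['image', 'camera_matrix', 'pose']
top [[414.98, 0.0, 276.66], [0.0, 414.98, 207.07], [0.0, 0.0, 1.0]] [[0.0117, 0.9776, -0.2103, 0.3556], [-0.9999, 0.0106, -0.0065, -0.0174], [-0.0041, 0.2104, 0.9776, 1.0871], [0.0, 0.0, 0.0, 1.0]] ['image', 'camera_matrix', 'pose']
wrist [[306.92, 0.0, 278.19], [0.0, 306.92, 207.62], [0.0, 0.0, 1.0]] [[0.2366, -0.9357, -0.2616, 0.0759], [0.9716, 0.2272, 0.0658, 0.5997], [-0.0021, -0.2698, 0.9629, 0.3737], [0.0, 0.0, 0.0, 1.0]] ['image', 'camera_matrix', 'pose']
{'time_s': 0.15, 'q': array([ 1.27528518e+00,  9.17282184e-02,  1.23160995e+00,  2.31936674e-05,
        1.81978481e+00, -5.66908091e-02]), 'qd': array([-0.001858  , -0.00490515, -0.00202036,  0.00014952, -0.00023364,
       -0.00027927]), 'joint_torque': array([ 1.00504651e-03, -4.59368455e+01, -4.18528354e+01, -5.52224617e-05,
        9.47511813e-03,  2.24060318e-05]), 'position': array([0.14186317, 0.58277717, 0.23038489]), 'tcp_rot': array([-1.57232293e+00,  1.09160259e-04, -2.38814725e-01]), 'force': array([-0.09869218, -0.67279032,  0.50654031]), 'torque': array([-0.00377584,  0.03459195, -0.01595729]), 'opening': 0.08528854267416229}
```

View pics/side0.png

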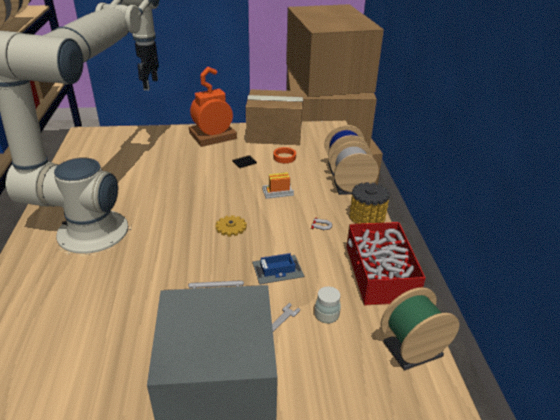

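View pics/top0.png

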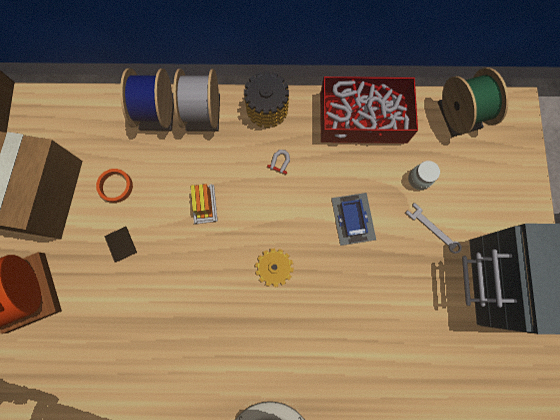

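View pics/wrist0.png

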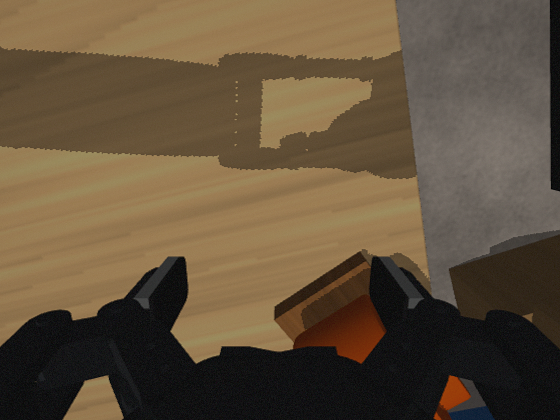

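The side view shows the pile at (279,183) and the holder at (277,266). The top view shows the rack at (203,203) and the holder at (354,220). I'll zoom in on both.

```bash
cat > h.py <<'E'
import numpy as np,cv2
from scipy.spatial.transform import Rotation as R
def ray(c,uv):
    K=c['camera_matrix'];P=c['pose']
    d=np.linalg.inv(K)@np.array([uv[0],uv[1],1.]); d=np.array([d[0],-d[1],-d[2]])
    return P[:3,3],P[:3,:3]@d
def onz(c,uv,z):
    o,d=ray(c,uv); return o+d*(z-o[2])/d[2]
def proj(c,p):
    P=c['pose'];q=P[:3,:3].T@(np.asarray(p)-P[:3,3]); q=np.array([q[0],-q[1],-q[2]])
    u=c['camera_matrix']@q; return u[:2]/u[2]
def tri(obs):
    A=np.zeros((3,3));b=np.zeros(3)
    for c,uv in obs:
        o,d=ray(c,uv);d=d/np.linalg.norm(d);M=np.eye(3)-np.outer(d,d);A+=M;b+=M@o
    p=np.linalg.solve(A,b)
    return p,[np.linalg.norm(proj(c,p)-uv).round(2) for c,uv in obs]
def Rt(e): return R.from_euler('xyz',e).as_matrix()
E
python3 - <<'E'
import numpy as np,cv2
from h import *
im={n:np.load(n+'0.npz') for n in ['side','top']}
def crop(n,x,y,w,h,s): return cv2.resize(im[n]['image'][y:y+h,x:x+w],None,fx=s,fy=s,interpolation=cv2.INTER_CUBIC)
a=np.hstack([crop('top',180,170,50,65,8),crop('top',325,185,50,65,8)])
b=np.hstack([crop('side',255,165,50,40,8),crop('side',250,245,60,40,8)][:1]+[crop('side',252,245,50,40,8)])
cv2.imwrite('pics/topz.png',a);cv2.imwrite('pics/sidez.png',b)
t=im['top'];
for uv,z in [((203,203),.05),((354,220),.003),((273,268),.02),((280,162),.012),((424,175),.075),((121,244),.01),((114,185),.025),((432,228),.0)]: print(uv,onz(t,uv,z).round(3))
E
```

```text
(203, 203) [0.587 0.178 0.05 ]
(354, 220) [ 0.556 -0.216  0.003]
(273, 268) [ 0.426 -0.003  0.02 ]
(280, 162) [ 0.712 -0.018  0.012]
(424, 175) [ 0.66  -0.383  0.075]
(121, 244) [0.484 0.395 0.01 ]
(114, 185) [0.639 0.422 0.025]
(432, 228) [ 0.537 -0.422  0.   ]
```

View pics/topz.png

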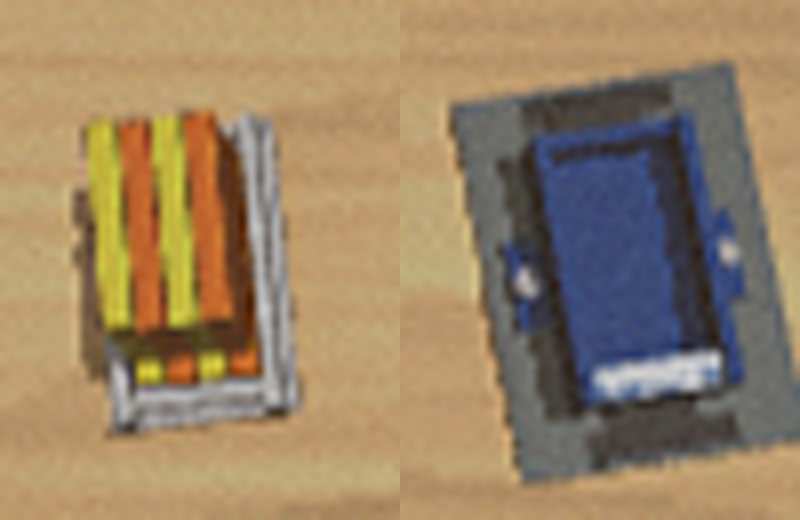

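View pics/sidez.png

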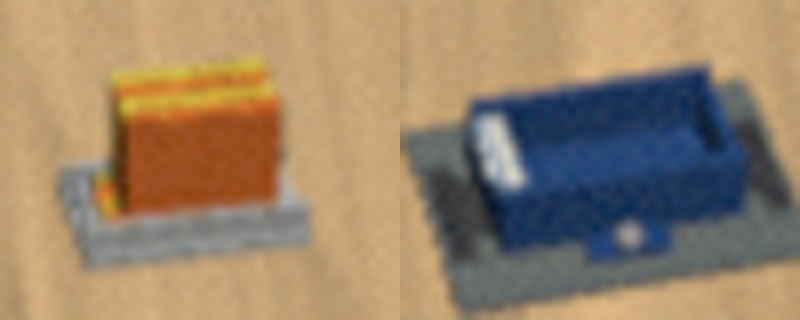

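Run:
```python
from h import *
t=np.load('top0.npz');s=np.load('side0.npz')
f=lambda x,y:(180+x/8-.5+.06,170+y/8-.5+.06)
g=lambda x,y:(325+(x-400)/8-.44,185+y/8-.44)
a=[onz(t,f(*p),.066) for p in [(88,122),(104,330),(212,113),(232,318)]]
print(np.round(a,4)); 
for i,j in((0,1),(2,3)):
    d=a[i]-a[j];print(np.linalg.norm(d),np.degrees(np.arctan2(d[1],d[0])))
b=[onz(t,g(*p),.003) for p in [(450,102),(735,62),(522,485),(800+10,440)]]
print(np.round(b,4))
for i,j in((0,2),(1,3)):
    d=b[i]-b[j];print(np.linalg.norm(d),np.degrees(np.arctan2(d[1],d[0])))
d=b[0]-b[1];print(np.linalg.norm(d),np.degrees(np.arctan2(d[1],d[0]))-90)
# rack mid via height check, two views: top near corner of pad0 (toe end)
k=lambda x,y:(255+x/8-.44,165+y/8-.44)
print(tri([(t,f(232,318)),(s,k(122,112))]))
# cam in tcp frame
w=np.load('wrist0.npz')
from cell import r
st=r.state();Rm=Rt(st['tcp_rot']);P=w['pose']
print((Rm.T@(P[:3,3]-st['position'])).round(4),(Rm.T@P[:3,:3]).round(4))
```

```text
[[0.6309 0.2095 0.066 ]
 [0.5633 0.2007 0.066 ]
 [0.6343 0.1701 0.066 ]
 [0.5676 0.1606 0.066 ]]
0.06812509773691318 7.403477533736406
0.06732337282817581 8.081529383187306
[[ 0.6171 -0.1552  0.003 ]
 [ 0.632  -0.2513  0.003 ]
 [ 0.4885 -0.1768  0.003 ]
 [ 0.5043 -0.2715  0.003 ]]
0.1304627553556707 9.496905934314608
0.12925807629516536 9.022340729774667
0.09714911400279834 8.797737495697234
(array([0.56622434, 0.15971976, 0.07097531]), [np.float64(0.13), np.float64(0.1)])
[-0.0681 -0.1433  0.0006] [[ 0.000e+00 -9.629e-01 -2.699e-01]
 [ 6.000e-04  2.699e-01 -9.629e-01]
 [ 1.000e+00 -2.000e-04  6.000e-04]]
```

Pile about 68 × 40 mm, yaw about 7.7°, centre about (0.595, 0.185). Base plate 130 × 97 mm, yaw about 9°. Both sizes match the text. Next I'll take the wrist camera over the rack.

Call:
send_rows(
  targets=[
    [[0.69,-0.62,-0.1,0,0,1.34,1],[0.69,-0.62,-0.1,0,0,1.34,1],[0.69,-0.62,-0.1,0,0,1.34,1],[0.69,-0.62,-0.1,0,0,1.34,1],[0.69,-0.62,-0.1,0,0,1.34,1],[0.69,-0.62,-0.1,0,0,1.34,1],[0.69,-0.62,-0.1,0,0,1.34,1],[0.69,-0.62,-0.1,0,0,1.34,1],[0.69,-0.62,-0.1,0,0,1.34,1],[0.69,-0.62,-0.1,0,0,1.34,1],[0.69,-0.62,-0.1,0,0,1.34,1],[0.69,-0.62,-0.1,0,0,1.34,1],[0.69,-0.62,-0.1,0,0,1.34,1],[0.69,-0.62,-0.1,0,0,1.34,1],[0.69,-0.62,-0.1,0,0,1.34,1],[0.69,-0.62,-0.1,0,0,1.34,1],[0,0,0,0,0,0,1],[0,0,0,0,0,0,1],[0,0,0,0,0,0,1]],
  ],
)

```text
time_s: 1.73
position: [0.5832, 0.1864, 0.1668]
tcp_rot: [-1.57, 0.001, 0.135]
force: [0.3, 0.7, -0.3]
opening: 0.0855
```

```bash
cat > snap.py <<'E'
import sys
from cell import r,cams
import cv2,numpy as np
for n in sys.argv[2:]:
    c=cams.camera(n); cv2.imwrite(f'pics/{n}{sys.argv[1]}.png',c['image']);np.savez(f'{n}{sys.argv[1]}.npz',**c)
s=r.state();print({k:np.round(s[k],4).tolist() for k in ['time_s','position','tcp_rot','force','torque','opening','q']})
E
python3 snap.py 1 wrist
```

```text
{'time_s': 1.7833, 'position': [0.5829, 0.1869, 0.1673], 'tcp_rot': [-1.5703, 0.0004, 0.1359], 'force': [-0.7272, -0.426, 0.7418], 'torque': [0.0066, 0.0397, 0.0182], 'opening': 0.0854, 'q': [0.2545, 0.1206, 1.3121, 0.0005, 1.7092, -1.4522]}
```

View pics/wrist1.png

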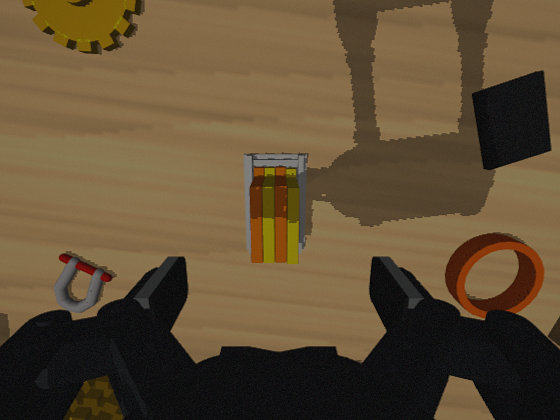

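The pile's top face spans cols 250–299 and rows ~187–262, nearly centred between the fingers. Next I'll look at the holder from above, then return for a second view of the rack.

Call:
send_rows(
  targets=[
    [[-0.09,-0.9,0,0,0,0.13,1],[-0.09,-0.9,0,0,0,0.13,1],[-0.09,-0.9,0,0,0,0.13,1],[-0.09,-0.9,0,0,0,0.13,1],[-0.09,-0.9,0,0,0,0.13,1],[-0.09,-0.9,0,0,0,0.13,1],[-0.09,-0.9,0,0,0,0.13,1],[-0.09,-0.9,0,0,0,0.13,1],[-0.09,-0.9,0,0,0,0.13,1],[-0.09,-0.9,0,0,0,0.13,1],[-0.09,-0.9,0,0,0,0.13,1],[0,0,0,0,0,0,1],[0,0,0,0,0,0,1],[0,0,0,0,0,0,1]],
  ],
)

```text
time_s: 2.95
position: [0.5441, -0.2083, 0.1677]
tcp_rot: [-1.57, -0.001, 0.161]
force: [0.0, 0.4, 0.0]
opening: 0.0856
```

```bash
python3 snap.py 2 wrist
```

```text
{'time_s': 3.0, 'position': [0.5443, -0.208, 0.1677], 'tcp_rot': [-1.5705, -0.0007, 0.1624], 'force': [-0.2789, 0.747, 0.4859], 'torque': [0.0067, 0.0317, -0.0044], 'opening': 0.0851, 'q': [-0.4238, 0.0404, 1.3959, 0.0007, 1.7049, -2.1569]}
```

Call:
send_rows(
  targets=[
    [[-0.8,0.6,0,0,0,0,1],[-0.8,0.6,0,0,0,0,1],[0,0,0,0,0,0,1],[0,0,0,0,0,0,1],[0,0,0,0,0,0,1]],
  ],
)

```text
time_s: 3.42
position: [0.4805, -0.1605, 0.1682]
tcp_rot: [-1.572, -0.002, 0.163]
force: [-0.5, -1.0, -0.5]
opening: 0.0856
```

```bash
python3 snap.py 3 wrist; python3 -c "
import cv2
a=cv2.imread('pics/wrist2.png');b=cv2.imread('pics/wrist3.png')
cv2.imwrite('pics/h23.png',cv2.hconcat([cv2.resize(a[100:300,180:380],None,fx=2,fy=2,interpolation=2),cv2.resize(b[100:300,180:380],None,fx=2,fy=2,interpolation=2)]))"
```

```text
{'time_s': 3.4667, 'position': [0.4808, -0.1611, 0.1682], 'tcp_rot': [-1.5719, -0.0018, 0.1621], 'force': [0.3898, -0.2134, -0.4467], 'torque': [0.0538, -0.0062, 0.0259], 'opening': 0.0853, 'q': [-0.3905, -0.1655, 1.5924, 0.0, 1.7126, -2.1234]}
```

View pics/wrist2.png

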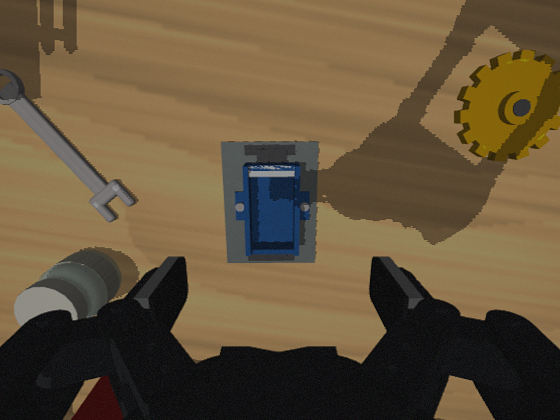

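View pics/wrist3.png

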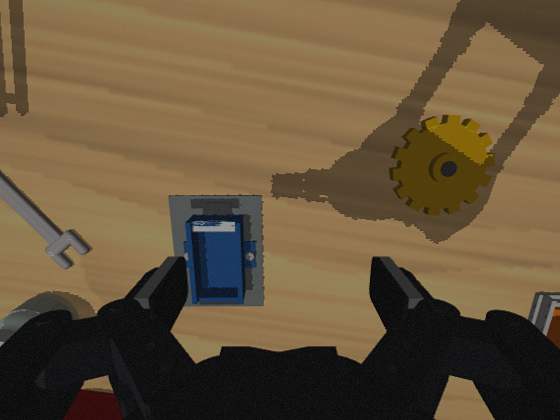

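Wrist view 2 shows the base plate at cols 222–318, rows 141–263, and the box at cols 244–300, rows 163–255. Wrist view 3 is usable for parallax. The fit across is tight (41 in 43 mm), so I'll take a closer view.

Call:
send_rows(
  targets=[
    [[0.71,-0.32,-0.52,0,0,0,1],[0.71,-0.32,-0.52,0,0,0,1],[0.71,-0.32,-0.52,0,0,0,1],[0.71,-0.32,-0.52,0,0,0,1],[0,0,0,0,0,0,1],[0,0,0,0,0,0,1],[0,0,0,0,0,0,1],[0,0,0,0,0,0,1]],
  ],
)

```text
time_s: 4.13
position: [0.5943, -0.2132, 0.0866]
tcp_rot: [-1.573, -0.003, 0.161]
force: [-1.5, -0.8, 0.2]
opening: 0.0854
```

```bash
python3 snap.py 4 wrist
```

```text
{'time_s': 4.1833, 'position': [0.5942, -0.2131, 0.0871], 'tcp_rot': [-1.5732, -0.0039, 0.1605], 'force': [-0.6952, 0.2569, -0.1134], 'torque': [0.0395, 0.0427, -0.0267], 'opening': 0.0856, 'q': [-0.3983, 0.1892, 1.3789, 0.0, 1.569, -2.1296]}
```

View pics/wrist4.png

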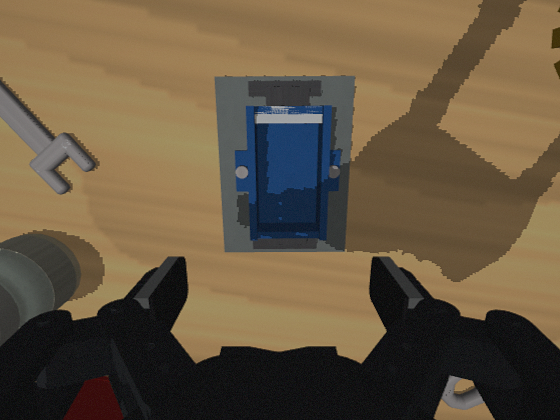

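Good: the box spans cols 246–332, rows 106–240, with the white lip at rows 108–124. I'll enlarge the box to find its edges.

Run:
```python
import numpy as np,cv2
c=np.load('wrist4.npz');im=c['image'][70:260,210:360]
g=np.clip(im.astype(float)*1.8,0,255).astype(np.uint8)
cv2.imwrite('pics/h4z.png',cv2.resize(g,None,fx=3.1,fy=3.1,interpolation=cv2.INTER_NEAREST))
I=c['image'].astype(int)
for r in (140,160,200,220):
    print(r,[(x,tuple(I[r,x])) for x in list(range(243,262))]); print([(x,tuple(I[r,x])) for x in range(316,336)])
```

```text
140 [(243, (np.int64(93), np.int64(95), np.int64(93))), (244, (np.int64(93), np.int64(95), np.int64(90))), (245, (np.int64(92), np.int64(95), np.int64(93))), (246, (np.int64(98), np.int64(90), np.int64(85))), (247, (np.int64(109), np.int64(69), np.int64(43))), (248, (np.int64(106), np.int64(61), np.int64(22))), (249, (np.int64(107), np.int64(63), np.int64(29))), (250, (np.int64(106), np.int64(62), np.int64(24))), (251, (np.int64(109), np.int64(67), np.int64(34))), (252, (np.int64(108), np.int64(63), np.int64(30))), (253, (np.int64(110), np.int64(65), np.int64(30))), (254, (np.int64(99), np.int64(59), np.int64(27))), (255, (np.int64(31), np.int64(20), np.int64(10))), (256, (np.int64(41), np.int64(28), np.int64(17))), (257, (np.int64(54), np.int64(34), np.int64(18))), (258, (np.int64(64), np.int64(36), np.int64(18))), (259, (np.int64(65), np.int64(40), np.int64(19))), (260, (np.int64(66), np.int64(43), np.int64(26))), (261, (np.int64(66), np.int64(41), np.int64(18)))]
[(316, (np.int64(109), np.int64(65), np.int64(33))), (317, (np.int64(99), np.int64(57), np.int64(25))), (318, (np.int64
[... 6219 characters left out ...]
64(64), np.int64(39), np.int64(23))), (323, (np.int64(65), np.int64(39), np.int64(21))), (324, (np.int64(63), np.int64(36), np.int64(19))), (325, (np.int64(62), np.int64(35), np.int64(14))), (326, (np.int64(61), np.int64(39), np.int64(24))), (327, (np.int64(57), np.int64(47), np.int64(41))), (328, (np.int64(51), np.int64(56), np.int64(53))), (329, (np.int64(55), np.int64(57), np.int64(54))), (330, (np.int64(54), np.int64(52), np.int64(49))), (331, (np.int64(57), np.int64(56), np.int64(54))), (332, (np.int64(57), np.int64(57), np.int64(54))), (333, (np.int64(55), np.int64(56), np.int64(52))), (334, (np.int64(54), np.int64(57), np.int64(54))), (335, (np.int64(57), np.int64(55), np.int64(55)))]
```

View pics/h4z.png

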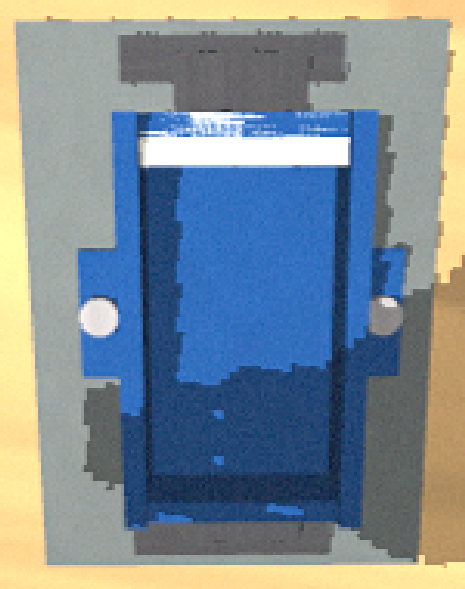

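```bash
python3 - <<'E'
from h import *
c=np.load('wrist4.npz')
yaw=None
def line(pts,z):
    P=np.array([onz(c,p,z) for p in pts]); 
    vx,vy,x0,y0=cv2.fitLine(P[:,:2].astype(np.float32),2,0,1e-6,1e-6).ravel(); 
    if vx<0: vx,vy=-vx,-vy
    return P[:,:2].mean(0),np.degrees(np.arctan2(vy,vx)),P
IL=line([(254.4,140),(255.0,160),(256.0,200),(256.4,220)],.03)
IR=line([(322.0,140),(321.5,160),(320.4,200),(319.5,220)],.03)
OL=line([(246.4,140),(248.3,200),(249.2,220)],.03)
OR=line([(330.1,140),(329.5,160),(327.6,200),(327.0,220)],.03)
for n,l in zip(['IL','IR','OL','OR'],[IL,IR,OL,OR]): print(n,l[0].round(4),l[1].round(2))
g=lambda x,y:(210+x/3.1-.34,70+y/3.1-.34)
base=[g(15,20),g(450,22),g(48,564),g(420,562)]
B=np.array([onz(c,p,.003) for p in base]);print('base',B.round(4),B.mean(0))
for i,j in((0,1),(2,3),(2,0),(3,1)):
    d=B[j]-B[i];print(np.linalg.norm(d).round(4),np.degrees(np.arctan2(d[1],d[0])).round(2))
yaw=np.radians(9.1);ex=np.array([np.cos(yaw),np.sin(yaw)]);ey=np.array([-ex[1],ex[0]])
print('y of lines rel base centre',[float((l[0]-B.mean(0)[:2])@ey) for l in(IL,OL,IR,OR)])
for n,p,z in [('liptip',g(245,166),.025),('lip back outer',g(245,112),.025),('heel inner',g(245,500),.026),('heel outer',g(245,522),.026),('heel inner@floor',g(245,473),.006)]:
    q=onz(c,p,z);print(n,((q[:2]-B.mean(0)[:2])@ex).round(4),q.round(4))
E
python3 - <<'E'
import cv2
a=cv2.imread('pics/wrist2.png')[135:270,215:325];b=cv2.imread('pics/wrist3.png')[185:315,160:270]
f=lambda x:cv2.convertScaleAbs(cv2.resize(x,(440,520),interpolation=0),alpha=1.7)
cv2.imwrite('pics/h23z.png',cv2.resize(cv2.hconcat([cv2.convertScaleAbs(cv2.resize(a[:130],None,fx=3.6,fy=3.6,interpolation=0),alpha=1.7),cv2.convertScaleAbs(cv2.resize(b,None,fx=3.6,fy=3.6,interpolation=0),alpha=1.7)]),None,fx=1,fy=1))
E
```

```text
IL [ 0.567  -0.2325] 9.45
IR [ 0.5601 -0.1899] 9.64
OL [ 0.5724 -0.2367] 9.59
OR [ 0.5593 -0.1849] 9.47
base [[ 0.5048 -0.2716  0.003 ]
 [ 0.4899 -0.1766  0.003 ]
 [ 0.6332 -0.2496  0.003 ]
 [ 0.6173 -0.1549  0.003 ]] [ 0.56131436 -0.21318661  0.003     ]
0.0961 98.94
0.096 99.57
0.1303 -170.3
0.1292 -170.33
y of lines rel base centre [-0.01993435758152361, -0.024984029457473276, 0.02321427957930432, 0.028290403038560195]
liptip -0.0341 [ 0.5273 -0.2169  0.025 ]
lip back outer -0.0448 [ 0.5168 -0.2187  0.025 ]
heel inner 0.0391 [ 0.5995 -0.2045  0.026 ]
heel outer 0.0445 [ 0.6048 -0.2036  0.026 ]
heel inner@floor 0.0394 [ 0.5997 -0.2038  0.006 ]
```

View pics/h23z.png

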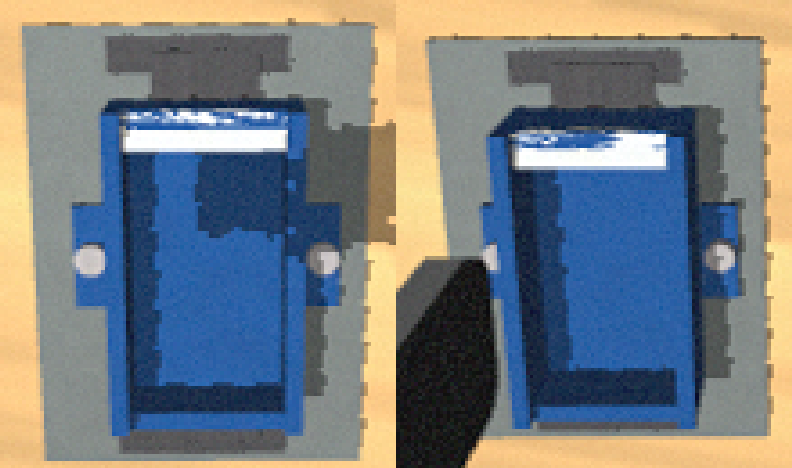

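Run:
```python
from h import *
c2,c3,c4=[np.load(f'wrist{i}.npz') for i in(2,3,4)]
g=lambda x,y:(210+x/3.1-.34,70+y/3.1-.34)
a=lambda x,y:(215+x/3.6-.36,135+y/3.6-.36)
b=lambda x,y:(160+(x-396)/3.6-.36,185+y/3.6-.36)
for n,o in {'lip tip L':[(c2,a(122,153)),(c3,b(513,169)),(c4,g(141,166))],'lip tip R':[(c2,a(288,152)),(c3,b(667,169)),(c4,g(350,166))],
 'rim heel outer R':[(c2,a(303,434)),(c3,b(696,428)),(c4,g(361,527))],'rim toe outer L':[(c2,a(103,112)),(c3,b(490,135)),(c4,g(113,112))],
 'floor heel R':[(c2,a(282,385)),(c3,b(676,369)),(c4,g(330,473))],'base tl':[(c2,a(22,25)),(c3,b(427,40)),(c4,g(15,20))],'base br':[(c2,a(359,460)),(c3,b(768,435)),(c4,g(420,562))]}.items():
    p,e=tri(o);print(n,p.round(4),e)
```

```text
lip tip L [ 0.5309 -0.2381  0.0263] [np.float64(0.27), np.float64(0.13), np.float64(0.23)]
lip tip R [ 0.5237 -0.1959  0.0275] [np.float64(0.28), np.float64(0.53), np.float64(0.45)]
rim heel outer R [ 0.6003 -0.178   0.0301] [np.float64(0.11), np.float64(0.13), np.float64(0.12)]
rim toe outer L [ 0.5211 -0.2446  0.0283] [np.float64(0.41), np.float64(0.05), np.float64(0.54)]
floor heel R [ 0.5923 -0.1854  0.0155] [np.float64(0.86), np.float64(1.69), np.float64(1.55)]
base tl [ 0.5049 -0.2714  0.0034] [np.float64(0.01), np.float64(0.11), np.float64(0.16)]
base br [ 0.617  -0.1555  0.0038] [np.float64(0.41), np.float64(0.27), np.float64(0.47)]
```

Triangulated heights match the text: lip 26–27 mm, rim 28–30 mm and base 3.5 mm. The box's inner centre is about (0.561, -0.2116) at yaw 9.5°. Now the second view of the rack.

Call:
send_rows(
  targets=[
    [[0.06,0.91,0.11,0,0,-0.14,1],[0.06,0.91,0.11,0,0,-0.14,1],[0.06,0.91,0.11,0,0,-0.14,1],[0.06,0.91,0.11,0,0,-0.14,1],[0.06,0.91,0.11,0,0,-0.14,1],[0.06,0.91,0.11,0,0,-0.14,1],[0.06,0.91,0.11,0,0,-0.14,1],[0.06,0.91,0.11,0,0,-0.14,1],[0.06,0.91,0.11,0,0,-0.14,1],[0.06,0.91,0.11,0,0,-0.14,1],[0.06,0.91,0.11,0,0,-0.14,1],[0,0,0,0,0,0,1],[0,0,0,0,0,0,1],[0,0,0,0,0,0,1],[0,0,0,0,0,0,1]],
  ],
)

```text
time_s: 5.43
position: [0.62, 0.1861, 0.1336]
tcp_rot: [-1.571, -0.002, 0.132]
force: [-0.1, 0.4, -0.1]
opening: 0.0856
```

```bash
python3 snap.py 5 wrist
python3 - <<'E'
import cv2
a=cv2.imread('pics/wrist5.png')[100:260,220:340];b=cv2.imread('pics/wrist1.png')[145:275,235:315]
z=lambda x,f:cv2.convertScaleAbs(cv2.resize(x,None,fx=f,fy=f,interpolation=0),alpha=1.7)
A=z(a,3.6);B=z(b,4.4);B=cv2.copyMakeBorder(B,0,A.shape[0]-B.shape[0],0,0,0) if B.shape[0]<A.shape[0] else B[:A.shape[0]]
print(A.shape,B.shape);cv2.imwrite('pics/r51.png',cv2.hconcat([A,B]))
E
```

```text
{'time_s': 5.4833, 'position': [0.62, 0.1859, 0.1332], 'tcp_rot': [-1.571, -0.001, 0.1318], 'force': [0.5415, -0.7196, -0.6497], 'torque': [0.0379, -0.0277, -0.0127], 'opening': 0.0856, 'q': [0.239, 0.2195, 1.2624, -0.0003, 1.6587, -1.4636]}
(576, 432, 3) (576, 352, 3)
```

View pics/wrist5.png

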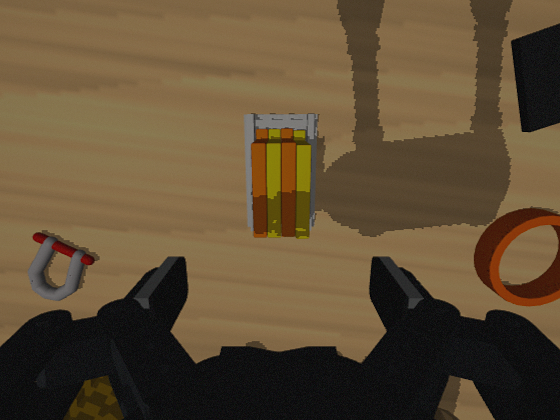

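View pics/r51.png

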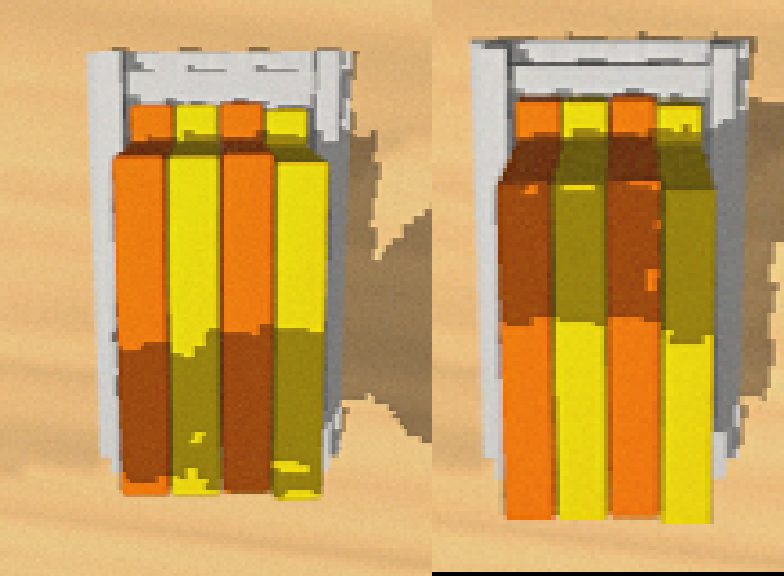

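Run:
```python
from h import *
c1,c5,t=np.load('wrist1.npz'),np.load('wrist5.npz'),np.load('top0.npz')
a=lambda x,y:(220+x/3.6-.36,100+y/3.6-.36)
b=lambda x,y:(235+(x-432)/4.4-.39,145+y/4.4-.39)
S={'tL':[(c5,a(113,156)),(c1,b(498,182))],'tR':[(c5,a(328,161)),(c1,b(714,190))],'hL':[(c5,a(121,494)),(c1,b(505,519))],'hR':[(c5,a(323,499)),(c1,b(712,523))]}
Q={}
for n,o in S.items():
    p,e=tri(o);Q[n]=onz(c5,o[0][1],.066);print(n,p.round(4),e,Q[n].round(4),onz(c1,o[1][1],.066).round(4))
for i,j in(('tL','hL'),('tR','hR'),('tL','tR'),('hL','hR')):
    d=Q[j]-Q[i];print(i,j,np.linalg.norm(d).round(4),np.degrees(np.arctan2(d[1],d[0])).round(2))
print(sum(Q.values())/4)
# tool jaw plane offset of pile centre
yaw=.1318;ey=np.array([-np.sin(yaw),np.cos(yaw)]);ex=np.array([np.cos(yaw),np.sin(yaw)]);m=(sum(Q.values())/4)[:2]-np.array([.62,.1859]);print(m@ex,m@ey)
```

```text
tL [0.569  0.1612 0.0642] [np.float64(0.17), np.float64(0.14)] [0.5689 0.1613 0.066 ] [0.5686 0.1615 0.066 ]
tR [0.5643 0.201  0.0681] [np.float64(0.11), np.float64(0.09)] [0.5645 0.2013 0.066 ] [0.5648 0.2011 0.066 ]
hL [0.6357 0.1702 0.0664] [np.float64(0.06), np.float64(0.05)] [0.6358 0.1702 0.066 ] [0.6359 0.1703 0.066 ]
hR [0.6321 0.2113 0.0643] [np.float64(0.17), np.float64(0.14)] [0.6315 0.2112 0.066 ] [0.6312 0.211  0.066 ]
tL hL 0.0676 7.58
tR hR 0.0677 8.36
tL tR 0.0403 96.27
hL hR 0.0412 96.07
[0.60016859 0.18598764 0.066     ]
-0.019647890403691866 0.0026931010306364
```

The pile top measures z ≈ 66 mm, length 67.6 and thickness about 41 mm, with body centre (0.600, 0.186) and yaw 8.0°. Pad3 sits about 1 mm towards +x of the others. I'm moving in to grasp.

Call:
send_rows(
  targets=[
    [[-0.25,0,0,0,0,0.2,1],[-0.25,0,0,0,0,0.22,1],[0,0,-0.6,0,0,0,1],[0,0,-0.6,0,0,0,1],[0,0,-0.5,0,0,0,1],[0,0,-0.4,0,0,0,1],[0,0,-0.4,0,0,0,1],[0,0,0,0,0,0,1],[0,0,0,0,0,0,1],[0,0,0,0,0,0,1]],
  ],
)

```text
time_s: 6.32
position: [0.6006, 0.1867, 0.0338]
tcp_rot: [-1.571, -0.002, 0.14]
force: [0.4, 0.2, 0.7]
opening: 0.0858
```

```bash
python3 snap.py 6 wrist side
```

```text
{'time_s': 6.4167, 'position': [0.6009, 0.1872, 0.0345], 'tcp_rot': [-1.5705, -0.0029, 0.1402], 'force': [1.2443, -0.6064, -0.3906], 'torque': [-0.0063, -0.0048, -0.0152], 'opening': 0.0853, 'q': [0.248, 0.2158, 1.4436, -0.0, 1.4792, -1.463]}
```

View pics/wrist6.png

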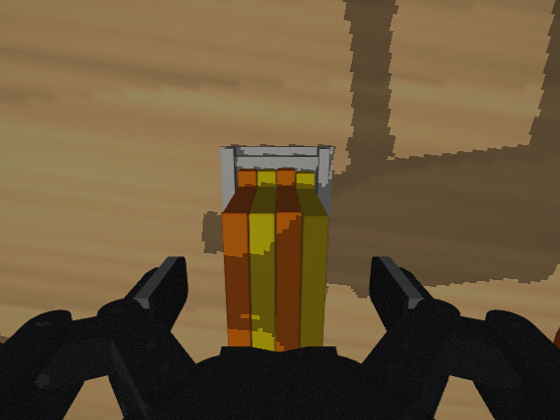

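The pile (cols 225–326) sits about 1 mm towards -y of the jaw centre (col 279). I'll nudge, then close at 45 N.

Call:
send_rows(
  targets=[
    [[0,-0.03,-0.01,0,0,0,1],[0,0,0,0,0,0,0.4],[0,0,0,0,0,0,0.2],[0,0,0,0,0,0,0],[0,0,0,0,0,0,-1],[0,0,0,0,0,0,-1],[0,0,0,0,0,0,-1],[0,0,0,0,0,0,-1],[0,0,0,0,0,0,-1],[0,0,0,0,0,0,-1],[0,0,0,0,0,0,-1],[0,0,0,0,0,0,-1]],
  ],
  newtons=45,
)

```text
time_s: 7.42
position: [0.6002, 0.1862, 0.0324]
tcp_rot: [-1.571, -0.001, 0.141]
force: [0.4, -0.2, 2.8]
opening: 0.0395
```

```bash
python3 snap.py 7 wrist side
```

```text
{'time_s': 7.5167, 'position': [0.6001, 0.1862, 0.0324], 'tcp_rot': [-1.5709, -0.0006, 0.1408], 'force': [1.0936, -0.667, 3.8178], 'torque': [-0.2494, -0.0581, -0.0148], 'opening': 0.0396, 'q': [0.2467, 0.2165, 1.4466, -0.0001, 1.4778, -1.4648]}
```

View pics/wrist7.png

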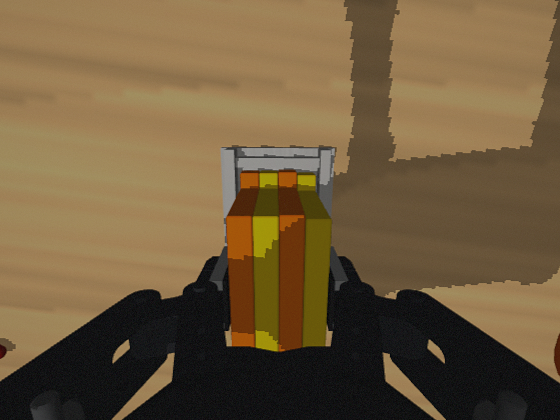

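The pile is gripped squarely at 39.6 mm opening, cols 229–330. Lifting.

Call:
send_rows(
  targets=[
    [[0,0,0.1,0,0,0,-1],[0,0,0.2,0,0,0,-1],[0,0,0.3,0,0,0,-1],[0,0,0.4,0,0,0,-1],[0,0,0.4,0,0,0,-1],[0,0,0.4,0,0,0,-1],[0,0,0.4,0,0,0,-1],[0,0,0.3,0,0,0,-1],[0,0,0,0,0,0,-1],[0,0,0,0,0,0,-1],[0,0,0,0,0,0,-1]],
  ],
)

```text
time_s: 8.43
position: [0.5995, 0.1861, 0.131]
tcp_rot: [-1.571, 0.002, 0.141]
force: [0.7, -0.4, -3.0]
opening: 0.0395
```

```bash
python3 snap.py 8 wrist side top
python3 - <<'E'
import cv2
a=cv2.imread('pics/wrist8.png')[130:380,180:380];b=cv2.imread('pics/side8.png')[110:210,235:335]
z=lambda x,f:cv2.convertScaleAbs(cv2.resize(x,None,fx=f,fy=f,interpolation=0),alpha=1.5)
A=z(a,2.2);B=cv2.resize(b,None,fx=4,fy=4)
B=cv2.copyMakeBorder(B,0,A.shape[0]-B.shape[0],0,0,0)
cv2.imwrite('pics/l8.png',cv2.hconcat([A,B[:,:350]]))
E
```

```text
{'time_s': 8.5833, 'position': [0.5993, 0.1861, 0.1304], 'tcp_rot': [-1.571, 0.0026, 0.1408], 'force': [0.3729, 0.492, -2.0839], 'torque': [0.0089, -0.0402, -0.0323], 'opening': 0.0394, 'q': [0.2468, 0.1703, 1.3229, 0.0, 1.6511, -1.4648]}
```

View pics/l8.png

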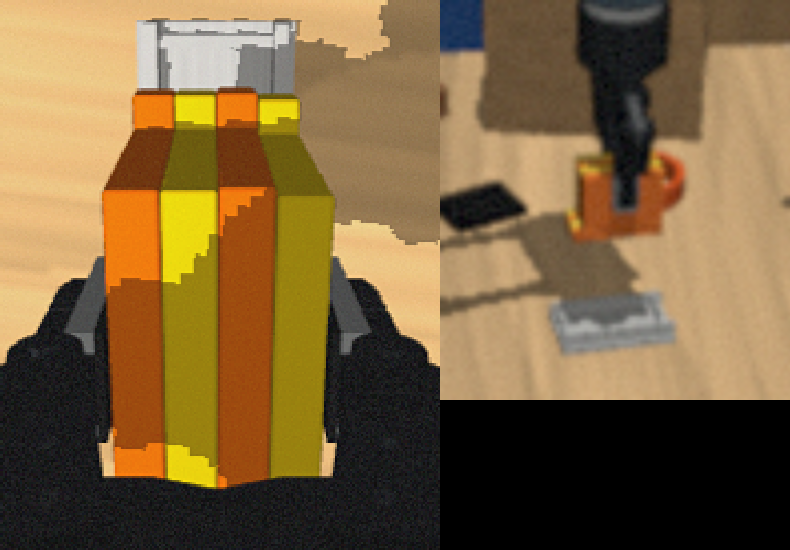

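Run:
```python
from h import *
from cell import r
for k,pos,rot in [('8',[.5993,.1861,.1304],[-1.571,.0026,.1408]),('7',[.6001,.1862,.0324],[-1.5709,-.0006,.1408])]:
    c=np.load(f'wrist{k}.npz');Rm=Rt(rot)
    P=np.eye(4);P[:3,:3]=Rm.T@c['pose'][:3,:3];P[:3,3]=Rm.T@(c['pose'][:3,3]-pos)
    # tool frame: x fwd, y down, z jaw ; intersect plane y=h
    class C(dict):pass
    cc={'camera_matrix':c['camera_matrix'],'pose':P}
    def ony(uv,h):
        o,d=ray(cc,uv);return o+d*(h-o[1])/d[1]
    if k=='8':
        f=lambda x,y:(180+x/2.2-.27,130+y/2.2-.27)
        print(P.round(4))
        for n,p,h in [('bodyL',f(103,190),-.0336),('bodyR',f(334,196),-.0336),('p1/p2 mid',f(218,190),-.0336),('toe0 top L',f(134,95),.0164),('toe3 topR',f(299,98),.0164),('toe2 mid',f(238,90),.0164)]:
            print(n,(ony(p,h)*1000).round(1))
        for p in [(103,190),(334,196)]: pass
    g=c['image']
    cv2.imwrite(f'pics/z{k}.png',cv2.resize(g[150:260,210:350],None,fx=5,fy=5,interpolation=0))
```

```text
[[-0.000e+00 -9.626e-01 -2.708e-01 -6.780e-02]
 [-3.000e-04  2.708e-01 -9.626e-01 -1.440e-01]
 [ 1.000e+00  1.000e-04 -3.000e-04  4.000e-04]
 [ 0.000e+00  0.000e+00  0.000e+00  1.000e+00]]
bodyL [-33.5 -33.6 -19.1]
bodyR [-32.4 -33.6  20.5]
p1/p2 mid [-33.5 -33.6   0.6]
toe0 top L [-41.7  16.4 -19.4]
toe3 topR [-41.   16.4  20.1]
toe2 mid [-42.9  16.4   5.5]
```

View pics/z8.png

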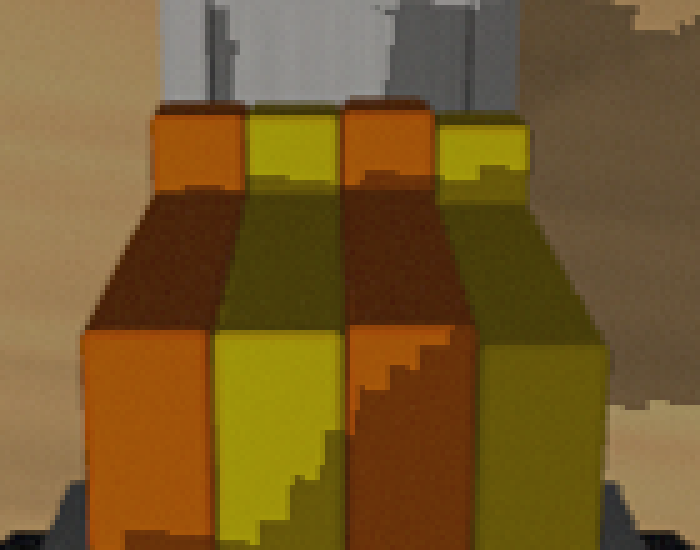

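All four pads came up together and level. Force is about -2 to -3 N, which is the weight. Next I'll check the pile's yaw in the tool frame and work out the way-points.

```bash
cat > wp.py <<'E'
from h import *
yaw=np.radians(9.54);ex=np.array([np.cos(yaw),np.sin(yaw)]);ey=np.array([-ex[1],ex[0]])
C=np.array([.5608,-.2116]); TX,TZ,TY=41.7,26.4,-0.6
def tcp(xa,za,th):
    c,s=np.cos(np.radians(th)),np.sin(np.radians(th))
    x=xa+TX*c-TZ*s; z=za+TX*s+TZ*c+6
    return np.r_[C+ex*x/1000+ey*TY/1000, z/1000]
def tip_of(pos,rot):
    "xa,za,th,dy,yawerr from measured state"
    Rm=Rt(rot); tx=Rm[:,0]; th=np.degrees(np.arctan2(tx[2],np.hypot(tx[0],tx[1])))
    c,s=np.cos(np.radians(th)),np.sin(np.radians(th))
    d=np.array(pos[:2])-C
    return np.round([d@ex*1000-TX*c+TZ*s, pos[2]*1000-6-TX*s-TZ*c, th, d@ey*1000-TY, np.degrees(np.arctan2(tx[1],tx[0]))-9.54],2)
E
python3 - <<'E'
from wp import *
c=np.load('wrist8.npz')
f=lambda x,y:(180+x/2.2-.27,130+y/2.2-.27)
L=[onz(c,f(*p),.164) for p in [(103,190),(112,470)]];Rr=[onz(c,f(*p),.164) for p in[(334,196),(330,470)]];M=[onz(c,f(*p),.164) for p in[(161,190),(165,470)]]
for q in(L,Rr,M): d=q[1]-q[0];print('yaw',np.degrees(np.arctan2(d[1],d[0])))
prev=np.array([.5993,.1861,.1304])
for w in [(-27,40,28),(-27,12,28),(-27,1.5,28),(-32,1.5,28),(-33.3,1,25),(-34.2,1,20),(-34.9,1,15),(-36.2,1,10),(-37.0,1,5),(-38,.5,0)]:
    p=tcp(*w);print(w,p.round(4),((p-prev)/.04).round(3));prev=p
E
```

```text
yaw 7.242298506087465
yaw 9.942621806733234
yaw 7.584665837028537
(-27, 40, 28) [ 0.5584 -0.2126  0.0889] [-1.024 -9.968 -1.038]
(-27, 12, 28) [ 0.5584 -0.2126  0.0609] [ 0.   0.  -0.7]
(-27, 1.5, 28) [ 0.5584 -0.2126  0.0504] [ 0.     0.    -0.263]
(-32, 1.5, 28) [ 0.5534 -0.2134  0.0504] [-0.123 -0.021  0.   ]
(-33.3, 1, 25) [ 0.5543 -0.2133  0.0485] [ 0.022  0.004 -0.046]
(-34.2, 1, 20) [ 0.5569 -0.2129  0.0461] [ 0.065  0.011 -0.062]
(-34.9, 1, 15) [ 0.5595 -0.2124  0.0433] [ 0.064  0.011 -0.069]
(-36.2, 1, 10) [ 0.5612 -0.2121  0.0402] [ 0.043  0.007 -0.076]
(-37.0, 1, 5) [ 0.5631 -0.2118  0.0369] [ 0.048  0.008 -0.083]
(-38, 0.5, 0) [ 0.5645 -0.2116  0.0329] [ 0.036  0.006 -0.101]
```

Call:
send_rows(
  targets=[
    [[-0.073,-0.712,-0.036,0,0,0.37,-1],[-0.073,-0.712,-0.036,0,0,0.37,-1],[-0.073,-0.712,-0.036,0,0,0.37,-1],[-0.073,-0.712,-0.036,0,0,0.37,-1],[-0.073,-0.712,-0.036,0.464,-2.761,0,-1],[-0.073,-0.712,-0.036,0.464,-2.761,0,-1],[-0.073,-0.712,-0.036,0.464,-2.761,0,-1],[-0.073,-0.712,-0.036,0.464,-2.761,0,-1],[-0.073,-0.712,-0.036,0.464,-2.761,0,-1],[-0.073,-0.712,-0.036,0.464,-2.761,0,-1],[-0.073,-0.712,-0.036,0.464,-2.761,0,-1],[-0.073,-0.712,-0.036,0.464,-2.761,0,-1],[-0.073,-0.712,-0.036,0.464,-2.761,0,-1],[-0.073,-0.712,-0.036,0.464,-2.761,0,-1],[0,0,0,0,0,0,-1],[0,0,0,0,0,0,-1],[0,0,0,0,0,0,-1],[0,0,0,0,0,0,-1]],
  ],
)

```text
time_s: 10.08
position: [0.5593, -0.2115, 0.1118]
tcp_rot: [-1.57, -0.488, 0.168]
force: [-0.2, 0.4, -1.8]
opening: 0.0395
```

```bash
python3 snap.py 9 wrist side top; python3 -c "
from wp import *
from cell import r
s=r.state();print(tip_of(s['position'],s['tcp_rot']),((tcp(-27,12,28)-s['position'])/.04).round(3))"
```

```text
{'time_s': 10.2333, 'position': [0.5596, -0.2113, 0.1121], 'tcp_rot': [-1.571, -0.4886, 0.1689], 'force': [-1.7655, 1.0882, -2.6076], 'torque': [-0.1255, 0.3552, 0.0195], 'opening': 0.0394, 'q': [-0.6077, -0.2468, 1.8331, 0.3585, 1.2147, -2.4152]}
[-25.58  63.24  28.     1.1    0.14] [-0.031 -0.033 -1.281]
```

View pics/wrist9.png

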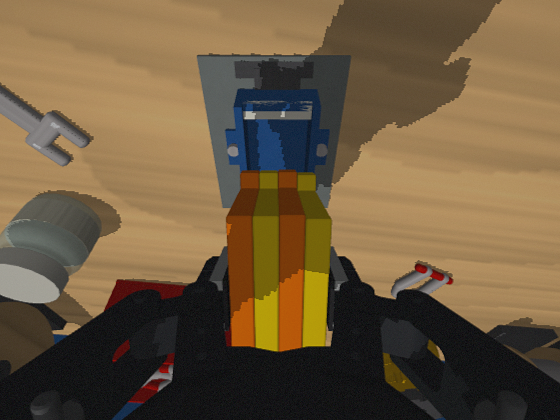

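View pics/side9.png

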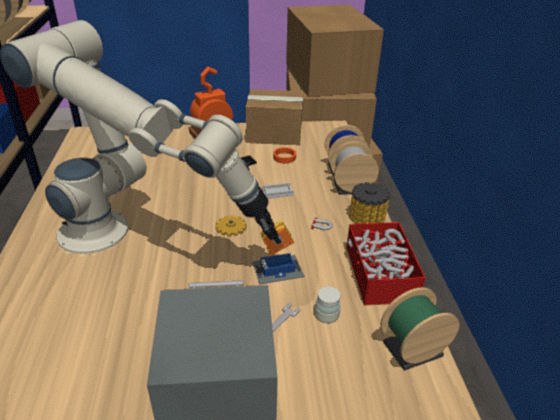

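Both the pile and the box are visible: toes at cols 240–316 and the box mouth above them. The state reads 1.1 mm off in y. I'll correct that, descend to about 6 mm above the side rims, and look again.

Call:
send_rows(
  targets=[
    [[-0.03,-0.033,-0.3,0,0,0,-1],[0,0,-0.3,0,0,0,-1],[0,0,-0.23,0,0,0,-1],[0,0,0,0,0,0,-1],[0,0,0,0,0,0,-1],[0,0,0,0,0,0,-1]],
  ],
)

```text
time_s: 10.73
position: [0.5579, -0.2138, 0.0786]
tcp_rot: [-1.571, -0.489, 0.166]
force: [0.2, -0.1, -1.5]
opening: 0.0394
```

```bash
python3 snap.py 10 wrist side
python3 - <<'E'
from wp import *
from cell import r
s=r.state();print(tip_of(s['position'],s['tcp_rot']))
a=cv2.imread('pics/wrist10.png')[60:260,205:355]
cv2.imwrite('pics/z10.png',cv2.convertScaleAbs(cv2.resize(a,None,fx=3,fy=3,interpolation=0),alpha=1.7))
E
```

```text
{'time_s': 10.8333, 'position': [0.5582, -0.2141, 0.0795], 'tcp_rot': [-1.5718, -0.4896, 0.167], 'force': [0.2788, -0.0494, -1.4825], 'torque': [-0.0616, 0.3743, 0.0007], 'opening': 0.0391, 'q': [-0.6139, -0.2265, 1.8752, 0.3692, 1.1566, -2.4436]}
[-2.735e+01  3.062e+01  2.805e+01 -1.460e+00  3.000e-02]
```

View pics/z10.png

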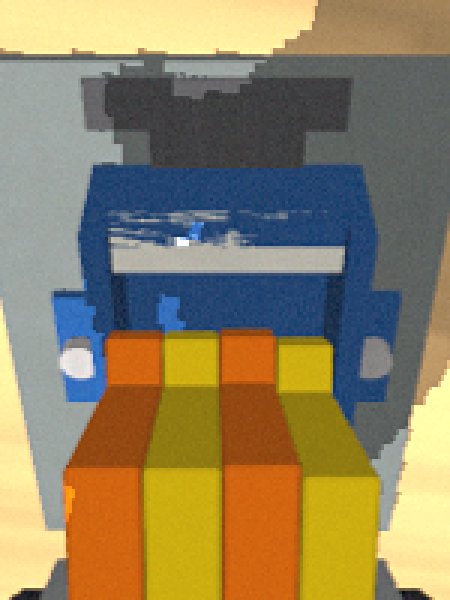

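In the image the lip spans zoom cols 110–344 and the toes 105–333. The pile is therefore about 1.4 mm too far to -y, which agrees with the state (-1.46). Correcting.

Call:
send_rows(
  targets=[
    [[-0.006,0.036,0,0,0,0,-1],[0,0,0,0,0,0,-1],[0,0,0,0,0,0,-1],[0,0,0,0,0,0,-1],[0,0,0,0,0,0,-1]],
  ],
)

```text
time_s: 11.25
position: [0.5577, -0.2124, 0.0789]
tcp_rot: [-1.571, -0.489, 0.167]
force: [-0.1, -0.9, -1.2]
opening: 0.0395
```

```bash
cat > look.py <<'E'
import sys
from wp import *
from cell import r,cams
k=sys.argv[1];x0,y0,w,h,f=map(float,sys.argv[2].split(',')) if len(sys.argv)>2 else (205,60,150,200,3)
P=[]
for i in range(3):
    c=cams.camera('wrist');s=r.state();P.append(tip_of(s['position'],s['tcp_rot']))
cv2.imwrite(f'pics/wrist{k}.png',c['image']);np.savez(f'wrist{k}.npz',**c)
cv2.imwrite(f'pics/z{k}.png',cv2.convertScaleAbs(cv2.resize(c['image'][int(y0):int(y0+h),int(x0):int(x0+w)],None,fx=f,fy=f,interpolation=0),alpha=1.7))
print(np.array(P),s['time_s'],s['force'].round(1),s['torque'].round(2),round(s['opening'],4))
E
python3 look.py 11
```

```text
[[-2.769e+01  2.993e+01  2.800e+01  3.000e-01  1.000e-02]
 [-2.772e+01  2.982e+01  2.800e+01  3.300e-01  1.000e-02]
 [-2.772e+01  2.985e+01  2.800e+01  3.100e-01  1.000e-02]] 11.4 [ 0.1  0.3 -3.5] [-0.04  0.38 -0.01] 0.0395
```

View pics/z11.png

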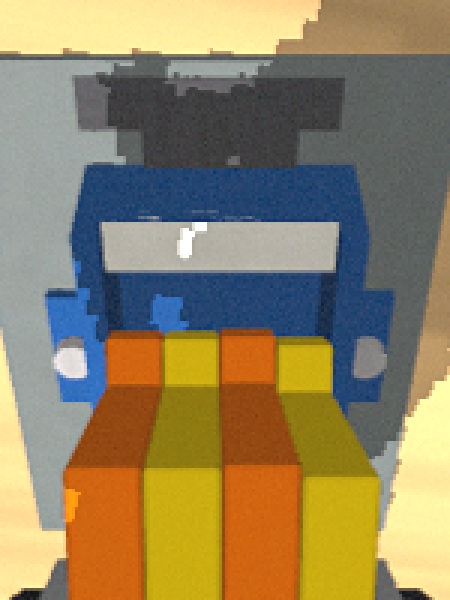

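Now centred: lip cols 102–337, toes 105–333, and the state is steady. I'll move 1.5 mm away from the lip and descend into the mouth.

Call:
send_rows(
  targets=[
    [[0.037,0.006,0,0,0,0,-1],[0,0,-0.1,0,0,0,-1],[0,0,-0.1,0,0,0,-1],[0,0,-0.1,0,0,0,-1],[0,0,-0.1,0,0,0,-1],[0,0,0,0,0,0,-1],[0,0,0,0,0,0,-1],[0,0,0,0,0,0,-1],[0,0,0,0,0,0,-1]],
  ],
)

```text
time_s: 12.15
position: [0.5593, -0.2123, 0.0631]
tcp_rot: [-1.571, -0.489, 0.167]
force: [0.5, 0.9, -1.9]
opening: 0.0398
```

```bash
python3 look.py 12
```

```text
[[-2.605e+01  1.418e+01  2.802e+01  1.900e-01  3.000e-02]
 [-2.604e+01  1.419e+01  2.802e+01  2.100e-01  2.000e-02]
 [-2.608e+01  1.414e+01  2.802e+01  2.100e-01  2.000e-02]] 12.3 [-0.  -0.1 -2.4] [-0.12  0.4  -0.03] 0.0394
```

View pics/z12.png

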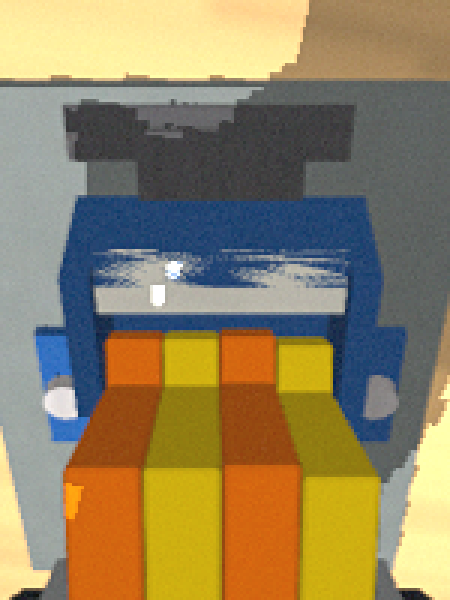

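No contact yet, and still centred (lip 93–348, toes 105–333). Continuing down to about 2 mm above the floor.

Call:
send_rows(
  targets=[
    [[0,0,-0.1,0,0,0,-1],[0,0,-0.1,0,0,0,-1],[0,0,-0.05,0,0,0,-1],[0,0,-0.04,0,0,0,-1],[0,0,0,0,0,0,-1],[0,0,0,0,0,0,-1],[0,0,0,0,0,0,-1],[0,0,0,0,0,0,-1]],
  ],
)

```text
time_s: 12.97
position: [0.5592, -0.2122, 0.0514]
tcp_rot: [-1.571, -0.489, 0.167]
force: [-0.4, -0.1, -2.1]
opening: 0.039
```

```bash
python3 look.py 13
```

```text
[[-2.609e+01  2.500e+00  2.801e+01  2.200e-01  2.000e-02]
 [-2.610e+01  2.490e+00  2.801e+01  2.200e-01  2.000e-02]
 [-2.614e+01  2.420e+00  2.801e+01  2.500e-01  2.000e-02]] 13.1167 [ 0.1  0.6 -2.7] [-0.11  0.4  -0.  ] 0.0397
```

View pics/z13.png

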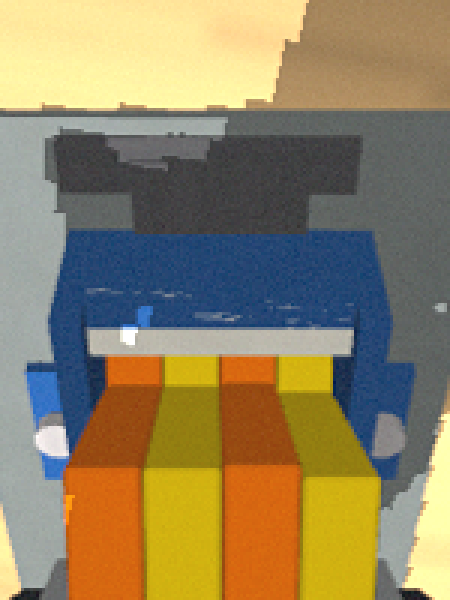

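The toes now reach below the lip with no contact. Sliding them under it.

Call:
send_rows(
  targets=[
    [[-0.04,-0.01,0,0,0,0,-1],[-0.04,-0.01,0,0,0,0,-1],[-0.04,-0.008,0,0,0,0,-1],[-0.03,-0.005,0,0,0,0,-1],[0,0,0,0,0,0,-1],[0,0,0,0,0,0,-1],[0,0,0,0,0,0,-1],[0,0,0,0,0,0,-1]],
  ],
)

```text
time_s: 13.78
position: [0.5531, -0.2135, 0.0511]
tcp_rot: [-1.571, -0.489, 0.167]
force: [-0.2, -0.4, -2.2]
opening: 0.0395
```

```bash
python3 look.py 14
```

```text
[[-3.230e+01  2.240e+00  2.800e+01  1.000e-02  1.000e-02]
 [-3.230e+01  2.230e+00  2.800e+01  5.000e-02  1.000e-02]
 [-3.231e+01  2.220e+00  2.800e+01  2.000e-02  1.000e-02]] 13.9333 [-0.3 -0.1 -2.6] [-0.04  0.41  0.04] 0.0394
```

View pics/z14.png

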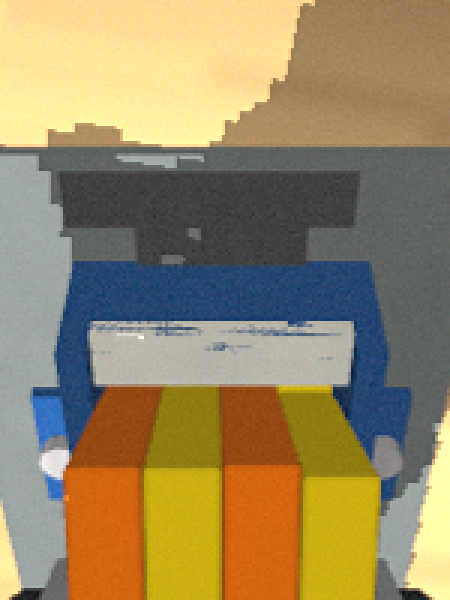

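No contact, and the toes are under the lip. Next are the deltas for lowering the heel in stages.

Run:
```python
from wp import *
prev=tcp(-32.3,2.2,28);pt=28
for w in [(-33.1,2,24),(-34.3,2,20),(-35.3,1.8,15),(-36.5,1.5,10),(-37.6,1.2,5),(-38.2,.6,0)]:
    p=tcp(*w);d=pt-w[2];print(w,((p-prev)/.04).round(3),'turn',np.round([-.1657*d,.9862*d],2));prev=p;pt=w[2]
```

```text
(-33.1, 2, 24) [ 0.053  0.009 -0.05 ] turn [-0.66  3.94]
(-34.3, 2, 20) [ 0.039  0.007 -0.05 ] turn [-0.66  3.94]
(-35.3, 1.8, 15) [ 0.056  0.009 -0.074] turn [-0.83  4.93]
(-36.5, 1.5, 10) [ 0.045  0.008 -0.084] turn [-0.83  4.93]
(-37.6, 1.2, 5) [ 0.041  0.007 -0.09 ] turn [-0.83  4.93]
(-38.2, 0.6, 0) [ 0.046  0.008 -0.103] turn [-0.83  4.93]
```

Call:
send_rows(
  targets=[
    [[0.018,0.003,-0.016,-0.22,1.31,0,-1],[0.018,0.003,-0.017,-0.22,1.31,0,-1],[0.017,0.003,-0.017,-0.22,1.32,0,-1],[0.013,0.002,-0.016,-0.22,1.31,0,-1],[0.013,0.002,-0.017,-0.22,1.31,0,-1],[0.013,0.003,-0.017,-0.22,1.32,0,-1],[0,0,0,0,0,0,-1],[0,0,0,0,0,0,-1],[0,0,0,0,0,0,-1],[0,0,0,0,0,0,-1]],
  ],
)

```text
time_s: 14.77
position: [0.5566, -0.2128, 0.0469]
tcp_rot: [-1.571, -0.349, 0.166]
force: [0.1, 0.3, -2.0]
opening: 0.0393
```

```bash
python3 look.py 15
```

```text
[[-3.457e+01  1.840e+00  2.000e+01  6.000e-02 -1.000e-02]
 [-3.459e+01  1.910e+00  2.001e+01  2.000e-02 -1.000e-02]
 [-3.456e+01  1.980e+00  2.001e+01 -2.000e-02 -1.000e-02]] 14.9167 [ 0.4 -0.7 -2.8] [-0.08  0.34 -0.02] 0.0394
```

View pics/z15.png

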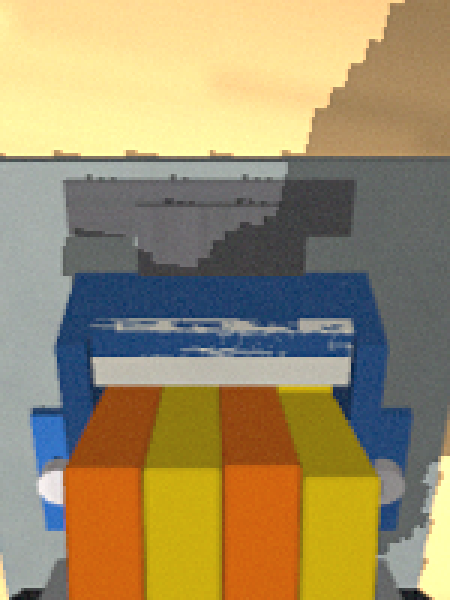

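Still no contact at 20°. Lowering on to 15°.

Call:
send_rows(
  targets=[
    [[0.014,0.002,-0.018,-0.21,1.23,0,-1],[0.014,0.002,-0.018,-0.21,1.23,0,-1],[0.014,0.002,-0.019,-0.21,1.23,0,-1],[0.014,0.003,-0.019,-0.2,1.24,0,-1],[0,0,0,0,0,0,-1],[0,0,0,0,0,0,-1],[0,0,0,0,0,0,-1]],
  ],
)

```text
time_s: 15.5
position: [0.5591, -0.2123, 0.0439]
tcp_rot: [-1.571, -0.262, 0.167]
force: [-0.4, 0.1, -3.1]
opening: 0.0391
```

```bash
python3 look.py 16; python3 snap.py 16 side; python3 -c "
import cv2
a=cv2.imread('pics/side16.png')[205:300,225:325];cv2.imwrite('pics/s16.png',cv2.resize(a,None,fx=6,fy=6,interpolation=cv2.INTER_CUBIC))"
```

```text
[[-3.541e+01  1.640e+00  1.500e+01  1.600e-01  1.000e-02]
 [-3.548e+01  1.690e+00  1.500e+01  6.000e-02  0.000e+00]
 [-3.550e+01  1.770e+00  1.501e+01  3.000e-02 -0.000e+00]] 15.65 [ 0.1  0.8 -1.9] [-0.09  0.24 -0.03] 0.0393
{'time_s': 15.7, 'position': [0.5588, -0.2125, 0.0441], 'tcp_rot': [-1.5707, -0.2619, 0.1664], 'force': [0.3404, -0.4837, -0.745], 'torque': [0.0401, 0.2394, -0.0103], 'opening': 0.0392, 'q': [-0.5136, -0.0602, 1.7379, 0.1718, 1.2627, -2.2865]}
```

View pics/s16.png

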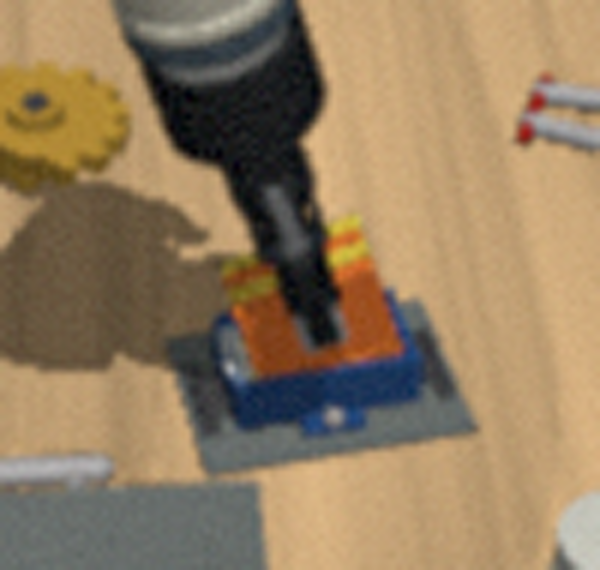

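The pile is inside at 15° with no contact force. Continuing to 10°.

Call:
send_rows(
  targets=[
    [[0.011,0.002,-0.021,-0.21,1.23,0,-1],[0.011,0.002,-0.021,-0.21,1.23,0,-1],[0.011,0.002,-0.021,-0.21,1.23,0,-1],[0.012,0.002,-0.021,-0.2,1.24,0,-1],[0,0,0,0,0,0,-1],[0,0,0,0,0,0,-1],[0,0,0,0,0,0,-1]],
  ],
)

```text
time_s: 16.28
position: [0.5609, -0.212, 0.0406]
tcp_rot: [-1.571, -0.174, 0.167]
force: [-0.3, -0.3, -2.0]
opening: 0.0394
```

```bash
python3 look.py 17
```

```text
[[-3.660e+01  1.360e+00  1.000e+01  1.400e-01  1.000e-02]
 [-3.669e+01  1.410e+00  1.000e+01  7.000e-02  0.000e+00]
 [-3.672e+01  1.470e+00  1.001e+01  4.000e-02 -0.000e+00]] 16.4333 [-0.5  0.4 -2. ] [-0.01  0.15  0.02] 0.0389
```

View pics/z17.png

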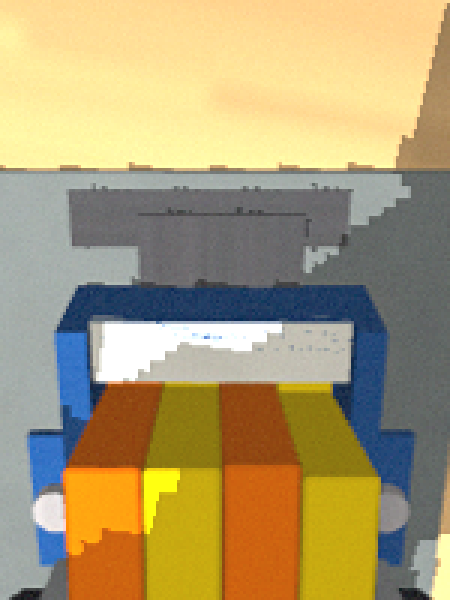

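Call:
send_rows(
  targets=[
    [[0.01,0.002,-0.022,-0.21,1.23,0,-1],[0.01,0.002,-0.022,-0.21,1.23,0,-1],[0.01,0.002,-0.023,-0.21,1.23,0,-1],[0.012,0.001,-0.023,-0.2,1.24,0,-1],[0,0,0,0,0,0,-1],[0,0,0,0,0,0,-1],[0,0,0,0,0,0,-1]],
  ],
)

```text
time_s: 17.02
position: [0.5625, -0.2118, 0.037]
tcp_rot: [-1.571, -0.087, 0.167]
force: [0.3, 0.2, -2.4]
opening: 0.0398
```

```bash
python3 look.py 18
```

```text
[[-3.769e+01  1.120e+00  5.000e+00  8.000e-02  1.000e-02]
 [-3.775e+01  1.180e+00  5.010e+00  3.000e-02  0.000e+00]
 [-3.771e+01  1.280e+00  5.020e+00  1.000e-02 -0.000e+00]] 17.1667 [ 0.7 -0.  -1.9] [0.01 0.02 0.01] 0.0393
```

Call:
send_rows(
  targets=[
    [[0.011,0.002,-0.025,-0.21,1.23,0,-1],[0.011,0.002,-0.025,-0.21,1.23,0,-1],[0.012,0.002,-0.025,-0.21,1.23,0,-1],[0.012,0.002,-0.025,-0.2,1.24,0,-1],[0,0,0,0,0,0,-1],[0,0,0,0,0,0,-1],[0,0,0,0,0,0,-1]],
  ],
)

```text
time_s: 17.75
position: [0.5644, -0.2115, 0.033]
tcp_rot: [-1.571, 0.0, 0.167]
force: [-0.5, -0.1, -1.9]
opening: 0.0393
```

```bash
python3 look.py 19;python3 snap.py 19 side; python3 -c "
import cv2
a=cv2.imread('pics/side19.png')[205:300,225:325];cv2.imwrite('pics/s19.png',cv2.resize(a,None,fx=6,fy=6,interpolation=cv2.INTER_CUBIC))"
```

```text
[[-3.827e+01  6.300e-01 -0.000e+00  1.200e-01  1.000e-02]
 [-3.833e+01  7.700e-01  1.000e-02  4.000e-02  0.000e+00]
 [-3.835e+01  8.300e-01  1.000e-02 -3.000e-02  0.000e+00]] 17.9 [-0.4 -0.6 -2.1] [-0.07  0.03  0.06] 0.0395
{'time_s': 17.95, 'position': [0.5642, -0.2117, 0.0333], 'tcp_rot': [-1.5709, -0.0003, 0.1665], 'force': [0.0162, -0.7743, -2.6134], 'torque': [0.0343, 0.0071, -0.0126], 'opening': 0.0396, 'q': [-0.4154, 0.1491, 1.5208, 0.0001, 1.4714, -2.1527]}
```

View pics/s19.png

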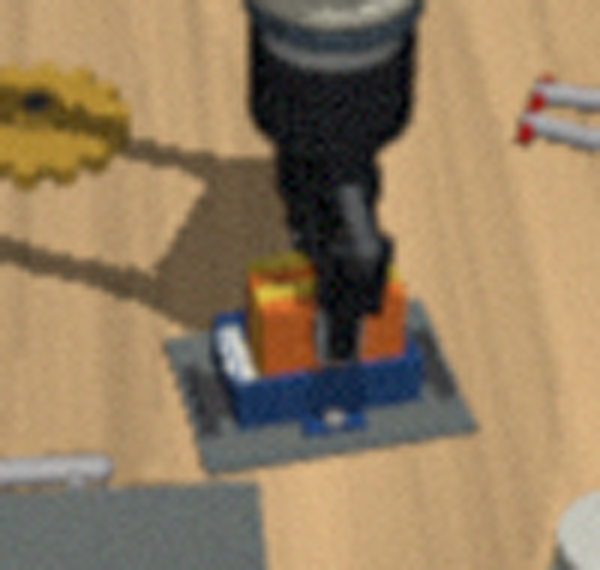

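View pics/z19.png

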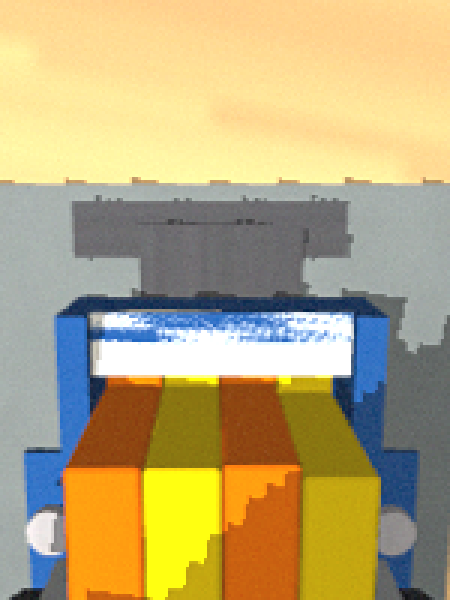

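Upright and free of contact, about 0.8 mm above the floor. I'll lower it gently until it touches.

Call:
send_rows(
  targets=[
    [[0,0,-0.01,0,0,0,-1],[0,0,-0.01,0,0,0,-1],[0,0,0,0,0,0,-1],[0,0,0,0,0,0,-1],[0,0,0,0,0,0,-1]],
  ],
)

```text
time_s: 18.37
position: [0.5643, -0.2116, 0.0324]
tcp_rot: [-1.571, -0.0, 0.167]
force: [-0.1, -1.0, -1.7]
opening: 0.0392
```

```bash
python3 look.py 20
```

```text
[[-3.827e+01  1.000e-02  1.000e-02 -0.000e+00  1.000e-02]
 [-3.825e+01  1.000e-02  1.000e-02  1.000e-02  1.000e-02]
 [-3.825e+01  2.000e-02  1.000e-02  2.000e-02  1.000e-02]] 18.5167 [-0.6  0.4 -1.6] [-0.02  0.01 -0.07] 0.039
```

It's at the grasp height (z = 32.4 mm), essentially home. I'll open slowly to just wider than the pile, then wider.

Call:
send_rows(
  targets=[
    [[0,0,-0.01,0,0,0,-1],[0,0,0,0,0,0,-1],[0,0,0,0,0,0,0.02],[0,0,0,0,0,0,0.05],[0,0,0,0,0,0,0.1],[0,0,0,0,0,0,0.2],[0,0,0,0,0,0,0.3],[0,0,0,0,0,0,0.4],[0,0,0,0,0,0,0.5],[0,0,0,0,0,0,0.6],[0,0,0,0,0,0,0.6],[0,0,0,0,0,0,0.6]],
  ],
)

```text
time_s: 19.52
position: [0.5643, -0.2116, 0.032]
tcp_rot: [-1.571, -0.0, 0.167]
force: [0.8, 0.1, -0.1]
opening: 0.0687
```

```bash
python3 look.py 21 190,130,180,220,2.6
```

```text
[[-3.823e+01 -4.400e-01  1.000e-02  5.000e-02  1.000e-02]
 [-3.820e+01 -4.000e-01  1.000e-02  3.000e-02  1.000e-02]
 [-3.823e+01 -4.300e-01  1.000e-02  5.000e-02  1.000e-02]] 19.6667 [ 0.4 -0.1  0.2] [ 0.02 -0.02  0.04] 0.0686
```

View pics/z21.png

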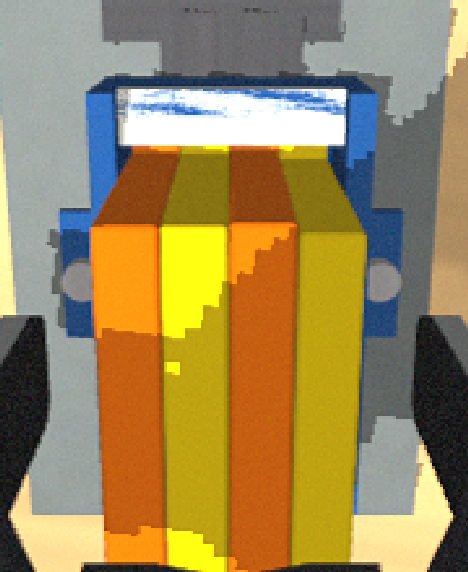

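The force is zero, so the pads are released and standing upright together. I'll retreat straight up with the jaws opening fully, then look again.

Call:
send_rows(
  targets=[
    [[0,0,0.1,0,0,0,1],[0,0,0.2,0,0,0,1],[0,0,0.4,0,0,0,1],[0,0,0.6,0,0,0,1],[0.2,0,0.7,0,0,0,1],[0.4,0,0.7,0,0,0,1],[0.4,0,0.3,0,0,0,1],[0,0,0,0,0,0,1],[0,0,0,0,0,0,1],[0,0,0,0,0,0,1],[0,0,0,0,0,0,1]],
  ],
)

```text
time_s: 20.58
position: [0.603, -0.2113, 0.15]
tcp_rot: [-1.569, 0.003, 0.166]
force: [-0.0, 0.4, -0.6]
opening: 0.0856
```

```bash
python3 look.py 22 200,60,160,210,2.8; python3 snap.py 22 side top; python3 -c "
import cv2
a=cv2.imread('pics/side22.png')[225:305,235:325];b=cv2.imread('pics/top22.png')[180:260,320:390]
cv2.imwrite('pics/s22.png',cv2.hconcat([cv2.resize(a,None,fx=5,fy=5,interpolation=cv2.INTER_CUBIC),cv2.resize(b,None,fx=5,fy=5,interpolation=cv2.INTER_CUBIC)]))"
```

```text
[[-8.0000e-02  1.1783e+02 -1.6000e-01 -6.1800e+00 -1.0000e-02]
 [ 8.0000e-02  1.1809e+02 -1.3000e-01 -6.2500e+00 -1.0000e-02]
 [ 3.1000e-01  1.1842e+02 -9.0000e-02 -6.3300e+00 -1.0000e-02]] 20.7333 [-0.3 -0.3  0.5] [0.02 0.06 0.  ] 0.0853
{'time_s': 20.8333, 'position': [0.6038, -0.2115, 0.1513], 'tcp_rot': [-1.5702, 0.0008, 0.1665], 'force': [-0.5329, -0.2811, 0.3134], 'torque': [0.0174, -0.0194, 0.0748], 'opening': 0.0852, 'q': [-0.3901, 0.1977, 1.2552, 0.0001, 1.6897, -2.1274]}
```

View pics/z22.png

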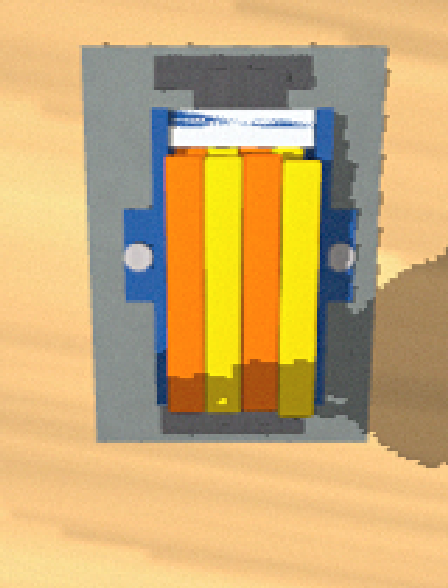

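View pics/s22.png

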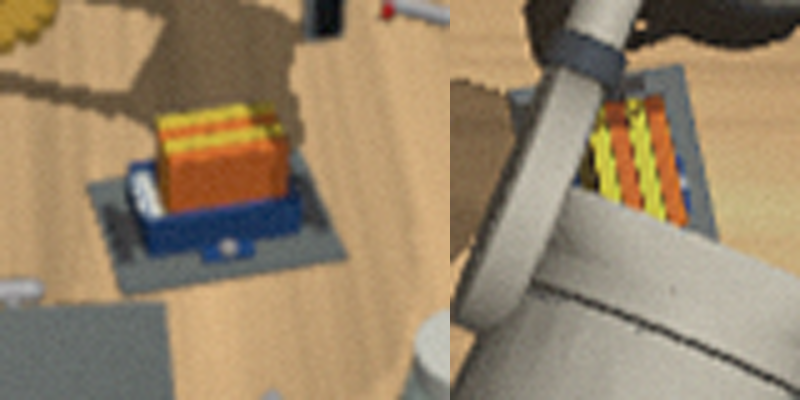

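View pics/top22.png

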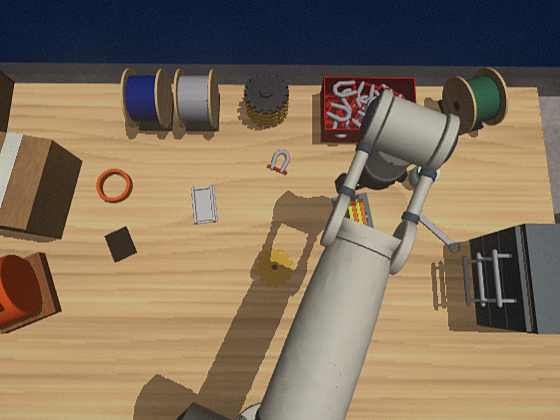

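All four pads stand in the box behind the lip. The tops show at zoom cols 164–322, rows 155–415. The rack is empty and the bystanders look unmoved. One more view from another place will give the height of the pile's top.

Call:
send_rows(
  targets=[
    [[-0.6,0.4,0.1,0,0,0,1],[-0.6,0.4,0.1,0,0,0,1],[0,0,0,0,0,0,1],[0,0,0,0,0,0,1],[0,0,0,0,0,0,1],[0,0,0,0,0,0,1]],
  ],
)

```text
time_s: 21.33
position: [0.5568, -0.18, 0.1601]
tcp_rot: [-1.571, -0.001, 0.166]
force: [-0.4, 0.3, -0.2]
opening: 0.0852
```

```bash
python3 look.py 23 160,80,180,210,2.8; python3 snap.py 23 wrist
```

```text
[[-4.0370e+01  1.2751e+02  2.0000e-02  3.2400e+01 -1.0000e-02]
 [-4.0440e+01  1.2739e+02  0.0000e+00  3.2400e+01 -1.0000e-02]
 [-4.0480e+01  1.2735e+02 -0.0000e+00  3.2480e+01 -1.0000e-02]] 21.4833 [-1.   0.3  0. ] [ 0.01  0.06 -0.05] 0.0853
{'time_s': 21.5333, 'position': [0.5567, -0.1799, 0.1597], 'tcp_rot': [-1.5707, 0.0001, 0.1664], 'force': [-0.4461, -0.5692, -0.5923], 'torque': [0.006, 0.0217, -0.0164], 'opening': 0.0856, 'q': [-0.3708, 0.0482, 1.4018, 0.0, 1.6917, -2.1079]}
```

View pics/z23.png

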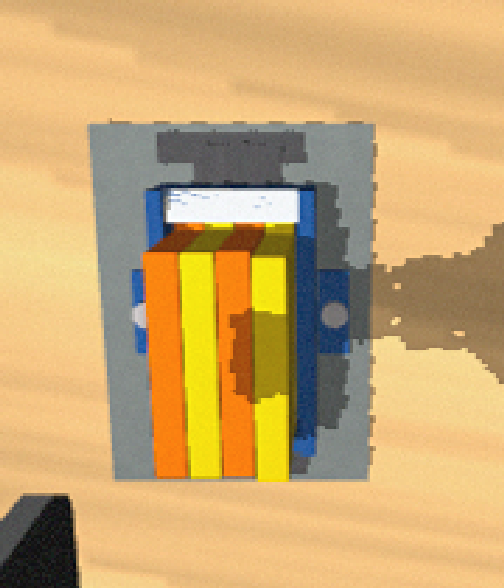

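Run:
```python
from wp import *
a,b=np.load('wrist22.npz'),np.load('wrist23.npz')
f=lambda x,y:(200+x/2.8-.32,60+y/2.8-.32); g=lambda x,y:(160+x/2.8-.32,80+y/2.8-.32)
S={'tL':((164,156),(144,252)),'tR':((322,161),(286,257)),'hL':((170,412),(157,476)),'hR':((313,415),(289,481)),'h2R':((278,412),(256,476)),'t1R':((206,156),(180,252))}
B=np.array([.5613,-.2132])
for n,(p,q) in S.items():
    P,e=tri([(a,f(*p)),(b,g(*q))]);Q=onz(a,f(*p),.066)[:2]-B
    print(n,P.round(4),e,'in base frame @z66: x %.1f y %.1f'%(Q@ex*1e3,Q@ey*1e3))
```

```text
tL [ 0.5342 -0.2369  0.0629] [np.float64(0.27), np.float64(0.24)] in base frame @z66: x -30.7 y -18.9
tR [ 0.5287 -0.1971  0.066 ] [np.float64(0.11), np.float64(0.1)] in base frame @z66: x -29.5 y 21.3
hL [ 0.6013 -0.2254  0.0631] [np.float64(0.24), np.float64(0.22)] in base frame @z66: x 36.8 y -18.4
hR [ 0.5951 -0.1861  0.0655] [np.float64(0.07), np.float64(0.07)] in base frame @z66: x 37.7 y 21.0
h2R [ 0.5961 -0.1959  0.0639] [np.float64(0.34), np.float64(0.31)] in base frame @z66: x 36.8 y 11.3
t1R [ 0.5323 -0.2264  0.065 ] [np.float64(0.1), np.float64(0.1)] in base frame @z66: x -30.7 y -8.2
```

The tops are at 63–66 mm (66 expected if home) and level. Pad origins are within about 1 mm of the base centre in x, and y runs -19 to +21 mm. Handing in.

```bash
python3 -c "
from cell import order
print(order.close_job())"
```

```text
the job is handed in; nothing more can be done
None
```

I took all four pads out of the rack as one pile and loaded them into the blue holder. The job was handed in at about 21.5 s; no verdict is reported.

- **Lift and entry:** I gripped the pile at 45 N and lifted it about 98 mm. I then tilted it 28° heel up, slid the toes under the white lip, and lowered the heel in stages to upright. Once the pile had left the rack, the only force I read on the wrist was its own weight, about 2–3 N, so nothing was forced.
- **At the end:** I released the pads just above the floor (under 1 mm) and raised the gripper clear with the jaws open.
- **Pad position:** Two wrist views put the pile's tops at 63–66 mm, against 66 mm when fully home. The low values are on pad0's side and within the camera's roughly 2 mm error, so I took the pads as home. The pads are within about 1 mm of the base centre lengthwise and between -19 and +21 mm across it. Pad3 still sits about 1 mm further towards +x than the others, as it did in the rack.
- **Bystanders:** In the last top view the sprocket, shackle, tape and worn pad look unmoved. The arm partly hid the grease jar and spanner there, so I could not confirm those two, but the gripper never came near them.
- **Disagreements:** One TCP reading, taken before the arm had settled, led me to overshoot by 1.4 mm sideways above the holder. I saw it in the image and corrected it before entry. One holder floor point triangulated about 9 mm too high because I had picked a shadow edge, so I did not use it.

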